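# Slide two chuck plates out of their rack and stack them on a mask box

## Task

The black and the silver chuck plate lie sunk between the rails of the two-lane rack, so slide each one out over the rack's open front edge (the end toward the robot) to get hold of it. Set the black plate flat in the middle of the amber mask box that stands beside the rack, its edges square with the box, then stack the silver plate flat on the black one with the edges of the two in line. Put the plates down without dropping them, and leave the mask box, the two bottles and the black can where they stand.

Things in the scene. Friction and masses are not known exactly. Their poses are not given: they have to be found in the camera images.
- rack: Fixed grey rack, blue lanes, 140 mm long (x), 136 mm wide (y); origin at the centre of its underside. Two lanes along x, each 53 mm wide, centred 31.5 mm either side of the mid-line, floors 40 mm above the worktop, open at both ends. Rails 10 mm wide stand 8 mm above the floors, flush with the plates' tops. Its -x end, the front edge, faces the robot within 0.3 rad; open air before and behind it.
- lane_left_mouth (a point): Front edge of the lane at the rack's +y side: middle of its floor's edge, 40 mm above the worktop. Axes as the rack's: -x points out of the front, away from the lane.
- lane_right_mouth (a point): Front edge of the lane at the rack's -y side, as for the other lane.
- black_plate_mid (a point): Centre (half-way up) of the loose black plate, 92 mm long (its x), 50 mm wide (its y), 8 mm thick, about 100 g, with pale rings on top. It starts in either lane, lengthwise, its front end 6 to 36 mm behind the lane's front edge; the lane floor behind it is free for 12 to 42 mm. It tips off once more than 46 mm of it stand over the edge.
- silver_plate_mid (a point): Centre (half-way up) of the loose bare silver plate, with dark rings on top; size, mass, axes and start as for the black plate, in the other lane.
- box_top (a point): Centre of the flat lid of the closed amber mask box: about 23 mm above the worktop, the box is 131 by 125 mm (the flat lid about 116 by 116 mm), about 0.3 kg, loose on the worktop; axes along the box's sides, z up. Rack and box stand side by side, either one on the left.
- amber_box: The same amber mask box: origin at the centre of its underside, axes along its sides.
- brown_bottle: Brown bottle with black cap, 37 mm across, 64 mm tall, upright and loose near the worktop's front edge, between rack and box. Origin at the centre of its foot.
- black_can: Black can, 37 mm across, 57 mm tall, upright and loose behind the gap between rack and box. Origin at the centre of its foot.
- white_bottle: White bottle with red cap, 60 mm across, 146 mm tall, upright and loose at the front of the worktop, to the left of rack and box. Origin at the centre of its foot. Behind and left of it stands the big fixed mask aligner, up to 0.52 m tall, over x > 0.38 m and y > 0.1 m (its low red base plate reaches to y = -0.06 m): swing round in front of it.

How it is judged:
By the outcome, as a careful person would: the job done as asked, in the order asked, and still so for the second after the job is handed in, with the robot touching nothing.
It also fails if it takes over 70 s, if anything falls off the work surface, if the arm or the gripper's body presses on something with over 40 N, if the wrist force passes 120 N, or if a joint passes its speed limit or range.

## Robot

A 6-joint arm with a two-finger parallel gripper is mounted at the origin on a cart in front of the work surface, level with it; the furniture and walls round the work are solid. World frame = base frame: x ahead of the robot, y to its left, z up, the work surface at z = 0. Lengths are in mm, angles in rad, forces in N, time in s.
With the tool pointing down it reaches from about 275 to 750 mm from the base axis. Payload 10.2 kg.
Tool frame: the origin (TCP) lies midway between the tips of the shut fingers; the grasp point (between the pads) lies 19 mm behind it (ctrl.grip_depth is the distance from the TCP to the grasp point, in mm); y points along the fingers, x is the direction in which the jaws open and shut, and the axes are right-handed (so a half turn about y gives the same grasp; the last joint's range is limited). The gripper opens to 85 mm and grips with 20 to 120 N. Pads are 22 mm wide; open, the fingers measure 114 mm over their backs; the gripper's body (76 mm by 85 mm) begins 54 mm behind the grasp point. The pads swing forward as they close: fully open they stand 13 mm farther back than shut.
Start: joints at [0.944, 0.313, 1.498, -0, 1.331, -0.223], TCP at [206.294, 482.777, 231.294] pointing down, gripper open.
Joint ranges: [-2.94, 2.94], [-0.97, 2.17], [0.19, 2.56], [-1.23, 4.37], [0.02, 3.11], [-2.88, 2.88]. Speed limits (rad/s): [2.39, 2.39, 3.01, 3.14, 3.14, 3.14].

## Interface

Orientations are given as a unit quaternion [w, x, y, z].
In Python, from rig import ctrl gives the robot as it stands. The module is installed in compiled form; this text tells all that it offers.
- The arm moves only by the tool drive_tool, never from a script. Its arguments are lists of equal length, an entry for each row: "gripper": the closure, from 0 (fully open) to 1 (shut); "offset": the shift along the tool's x, y, z in m, a list of three; "turn": the turn about the tool's y in degrees. In form: {"gripper": [gripper, ...], "offset": [[tx, ty, tz], ...], "turn": [turn, ...]}. A call has 1 to 20 rows; each row shifts and turns the commanded pose from where the row before left it, along the tool's axes as they then stand; what a row does not reach is not made up. A row lasts 1/12 s, in which the tool goes at most 41.7 mm and 7.16 degrees, less where a joint would pass 70% of its speed; a pose out of reach is approached as far as the arm can. A call is refused whole if a number of a shift passes 0.0417 or a number of a turn 7.16, either way. A call with a gripper value outside its range is refused whole. The fingers move at their own pace and stop on an object; "force" is the grip in N (left out, the last holds). Time passes only in rows, so rows that do not move let the fingers close. It gives the time, the measured TCP pose, the force and the opening at its end, in the units of the state.
- ctrl.sense(): the state, without advancing time (a new reading comes with each control period).
- ctrl.capture(name): name is "scene" or "top"; returns (picture, depth): 384x512x3 uint8, red, green, blue; 384x512 float32, mm along the optical axis (not along the pixel's ray), 0 where there is no reading.
- ctrl.camera_params(name): a dict with "fovy" (degrees; the focal length in pixels is half the picture's height over the tangent of half this angle, whatever the lens; pixels are square), "cx", "cy" (the principal point, pixels), "view" (4x4, takes a point from world to camera coordinates). Camera axes: x right, y down, z forward; pixel columns grow to the right and rows downward; lengths in mm; the calibration is good to about 2 mm. A picture is of the moment at which its call begins. camera_params takes no time and is no camera call.
- ctrl.finish_job(): hands the job in, once; it reports no verdict.
Trained networks look in the newest picture that a camera, given by its name, has taken for a name from the list of things; names that differ only in an ending like _2 or _b are one class to them, and where a whole thing is asked for, a point or a joint stands for the part that bears it (a point fixed in the world has none). Each returns a list of dicts, best first, with "score" (0 to 1); they miss things now and then, are a little off and sometimes report something else, mostly with a low value. They report only what shows in the picture. A call takes as long as a camera call.
- ctrl.boxes_of(camera, query): "centre" ([x, y, z] in mm, in the coordinates of the camera as it stood for that picture, good to about 4 mm: the middle of the surface that is visible of it).
- ctrl.regions_of(camera, query): "mask" (384x512 bool, what is visible of it).
- ctrl.pinpoint(camera, query): "centre" ([x, y, z] in mm, in the coordinates of the camera as it stood for that picture, good to about 4 mm: a listed point, or the origin of a listed thing).
The state is a dict: "time_s": time; "joints": joint angles; "dq": joint speeds; "tau": joint torques, N m; "eef_pos": TCP position; "ee_rot": TCP orientation; "force": force on the tool from outside, world axes, zero at the start; "wrist_torque": the same for the moment, N m; "grip_width": opening from 0.0 (shut) to 1.0 (fully open).
Only numpy, scipy, OpenCV 4.12 (cv2) and the standard library are available. Lean on these libraries where they do the work, as an engineer would, in place of code of your own. Each camera call takes 0.05 s, during which the arm holds its last target.

## Working session

There is one attempt and no reset: what is moved stays moved. The work goes in short steps, Python scripts to look and compute and a tool call to move; the robot and the scene stay as the last step left them, time stands still between calls to the robot, and variables do not carry over. Pictures are saved under pics/ and viewed, and the job is handed in when it is done.

Besides the shell and the picture viewer there is one more tool, called after ">>>" as name(argument=value, ...) on one line, values as JSON. drive_tool: Moves the arm, as the interface text tells. Its arguments: {"type":"object","properties":{"gripper":{"type":"array","items":{"type":"number"}},"offset":{"type":"array","items":{"type":"array","items":{"type":"number"}}},"turn":{"type":"array","items":{"type":"number"}},"force":{"type":"number"}},"required":["gripper","offset","turn"]}

```bash
mkdir -p pics
cat > h.py <<'E'
import numpy as np, cv2
from rig import ctrl
from scipy.spatial.transform import Rotation as R
def cam(n):
    p=ctrl.camera_params(n); f=192/np.tan(np.radians(p['fovy'])/2); return f,p['cx'],p['cy'],np.array(p['view'])
def towo(n,c):
    V=cam(n)[3]; return np.linalg.inv(V)@np.append(c,1)
def cloud(n,d):
    f,cx,cy,V=cam(n); v,u=np.mgrid[:384,:512]
    P=np.stack([(u-cx)/f*d,(v-cy)/f*d,d,np.ones_like(d)],-1)
    W=P@np.linalg.inv(V).T; W[d<=0]=np.nan; return W[...,:3]
def rot(s): q=s['ee_rot']; return R.from_quat([q[1],q[2],q[3],q[0]]).as_matrix()
def save(n,img): cv2.imwrite('pics/'+n+'.png',img[...,::-1])
E
python3 - <<'E'
from h import *
s=ctrl.sense(); print({k:np.round(v,3) for k,v in s.items()}); print(rot(s).round(3))
for n in ['scene','top']:
    img,d=ctrl.capture(n); save('a_'+n,img); np.savez('a_'+n,img=img,d=d)
    f,cx,cy,V=cam(n); print(n,f,cx,cy,np.linalg.inv(V).round(2).tolist())
for q in ['rack','lane_left_mouth','lane_right_mouth','black_plate_mid','silver_plate_mid','box_top','amber_box','brown_bottle','black_can','white_bottle']:
    for n in ['top','scene']:
        r=ctrl.pinpoint(n,q)
        print(q,n,[(round(x['score'],2),towo(n,x['centre'])[:3].round(1).tolist()) for x in r[:2]])
print(ctrl.sense()['time_s'])
E
```

```text
{'time_s': np.float64(0.0), 'joints': array([ 0.944,  0.313,  1.498,  0.   ,  1.331, -0.223]), 'dq': array([-0.001,  0.   , -0.001, -0.001, -0.002, -0.001]), 'tau': array([-0.0000e+00, -4.1227e+01, -2.5974e+01, -0.0000e+00,  4.0000e-03,
        0.0000e+00]), 'eef_pos': array([206.131, 482.555, 230.711]), 'ee_rot': array([-0.59 ,  0.59 ,  0.389, -0.39 ]), 'force': array([-0.281,  0.721,  0.732]), 'wrist_torque': array([-0.003,  0.004,  0.037]), 'grip_width': np.float64(1.002)}
[[ 0.393 -0.001 -0.92 ]
 [ 0.92  -0.001  0.393]
 [-0.001 -1.     0.   ]]
scene 408.05089734012086 258.6498413261913 192.69901841884467 [[0.58, -0.54, 0.61, 4.36], [-0.81, -0.38, 0.44, -511.56], [0.0, -0.75, -0.66, 617.77], [0.0, 0.0, 0.0, 1.0]]
top 378.53062492303087 256.10904587922647 188.87107833083314 [[0.03, -0.98, 0.18, 353.1], [-1.0, -0.03, -0.0, -152.93], [0.01, -0.18, -0.98, 974.42], [0.0, 0.0, 0.0, 1.0]]
rack top [(0.93, [531.8, -145.6, -0.3]), (0.23, [461.6, -185.0, 39.2])]
rack scene [(0.94, [529.8, -148.4, 0.8])]
lane_left_mouth top [(0.63, [456.2, -121.6, 41.1]), (0.63, [524.5, -340.8, 26.1])]
lane_
[... 174 characters left out ...]
op [(0.8, [541.5, -174.9, 42.2])]
black_plate_mid scene [(0.82, [540.9, -180.8, 42.9])]
silver_plate_mid top [(0.96, [530.2, -115.8, 44.7])]
silver_plate_mid scene []
box_top top [(0.89, [522.5, -340.9, 24.7])]
box_top scene [(0.76, [521.1, -344.9, 30.5])]
amber_box top [(0.56, [525.2, -339.3, -1.8])]
amber_box scene [(0.85, [520.6, -342.1, 5.0]), (0.31, [367.9, -227.3, -2.2])]
brown_bottle top [(0.67, [365.8, -228.6, -0.4])]
brown_bottle scene [(0.74, [368.9, -231.3, -2.3])]
black_can top [(0.49, [649.8, -230.8, 4.3])]
black_can scene [(0.58, [641.8, -233.3, 1.9]), (0.47, [528.3, -149.2, 1.6])]
white_bottle top [(0.74, [374.7, 99.3, 2.9])]
white_bottle scene [(0.65, [374.6, 92.8, 2.0])]
1.1
```

View pics/a_top.png

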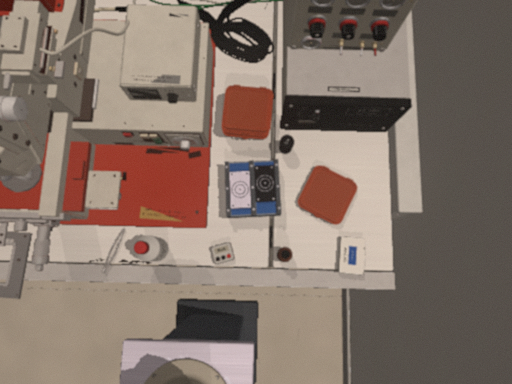

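View pics/a_scene.png

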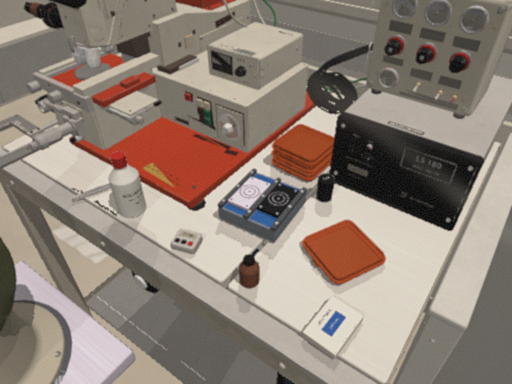

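Rack with silver (left lane) and black (right lane), box at top px (327,194), can (287,144), brown bottle (284,254), extra box stack behind the rack (248,112). Now precise measurement.

Run:
```python
from h import *
D={n:np.load('a_%s.npz'%n) for n in ['top','scene']}
def rect(P):
    c=cv2.minAreaRect(P[:,:2].astype(np.float32)); return np.round(c[0],1),np.round(c[1],1),round(c[2],1)
for n in ['top','scene']:
    ctrl.capture(n)
    W=cloud(n,D[n]['d']); img=D[n]['img']
    for q in ['amber_box','rack','black_plate_mid','silver_plate_mid','box_top','black_can','brown_bottle']:
        r=ctrl.regions_of(n,q)
        for x in r[:1]:
            m=x['mask']; P=W[m]; P=P[np.isfinite(P).all(1)]
            z=P[:,2]; print(n,q,round(x['score'],2),m.sum(),'z pct',np.percentile(z,[2,25,50,75,98]).round(1),rect(P))
            np.save('m_%s_%s'%(n,q),m)
    # obstacles behind
    X=W.reshape(-1,3); 
    for y0,y1 in [(-100,-40),(-160,-100),(-220,-160),(-280,-220)]:
        for x0 in range(590,760,20):
            k=(X[:,0]>x0)&(X[:,0]<x0+20)&(X[:,1]>y0)&(X[:,1]<y1)
            if k.sum()>3: print(y0,x0,np.nanmax(X[k,2]).round(0),end=' | ')
        print()
for n,c in [('top',(190,110,370,240)),('scene',(200,120,400,300))]:
    i=D[n]['img'][c[1]:c[3],c[0]:c[2]]; save('crop_'+n,cv2.resize(i,None,fx=4,fy=4)[:600,:800])
```

```text
top amber_box 0.98 2252 z pct [11.1 20.7 22.2 23.5 26. ] (array([ 524.6, -341.5]), array([127.9, 131.5]), 66.3)
top rack 0.63 1635 z pct [12.2 39.7 41.7 47.6 50.6] (array([ 534.9, -145.1]), array([152.6, 143.2]), 3.2)
top black_plate_mid 0.66 720 z pct [44.1 47.  48.  49.2 51.3] (array([ 541.8, -175.4]), array([92.6, 51.5]), 5.2)
top silver_plate_mid 0.63 741 z pct [43.9 46.8 48.  49.1 51.4] (array([ 522.8, -114.4]), array([94. , 50.3]), 1.8)
top box_top 0.69 2315 z pct [10.3 20.5 22.1 23.4 26. ] (array([ 524.5, -342. ]), array([128.5, 134.4]), 65.0)
top black_can 0.73 232 z pct [-0.2 42.2 55.2 56.6 59.1] (array([ 650.7, -236. ]), array([34.6, 48.9]), 20.6)
top brown_bottle 0.48 211 z pct [-0.1 41.5 46.1 61.5 65.5] (array([ 367.3, -232. ]), array([35. , 42.2]), 2.0)
-100 590 50.0 | -100 610 5.0 | -100 630 5.0 | -100 650 4.0 | -100 670 74.0 | -100 690 73.0 | -100 710 72.0 | -100 730 73.0 | -100 750 74.0 | 
-160 590 50.0 | -160 610 6.0 | -160 630 4.0 | -160 650 64.0 | -160 670 72.0 | -160 690 73.0 | -160 710 73.0 | -160 730 74.0 | -160 750 72.0 | 
-220 590 50.0 | -220 610 6.0 | -220 63
[... 899 characters left out ...]
-223.9]), array([83.3, 39.9]), 25.2)
scene brown_bottle 0.77 587 z pct [ 2.7 24.  42.8 51.5 66.3] (array([ 378.2, -221.4]), array([68.8, 35.3]), 39.1)
-100 590 49.0 | -100 630 4.0 | -100 650 60.0 | -100 670 73.0 | -100 690 73.0 | -100 710 73.0 | -100 730 74.0 | -100 750 73.0 | 
-160 590 52.0 | -160 630 4.0 | -160 650 69.0 | -160 670 72.0 | -160 690 72.0 | -160 710 72.0 | -160 730 73.0 | -160 750 73.0 | 
-220 590 51.0 | -220 610 4.0 | -220 630 59.0 | -220 650 72.0 | -220 670 73.0 | -220 690 186.0 | -220 710 73.0 | -220 730 184.0 | -220 750 73.0 | 
-280 590 4.0 | -280 610 59.0 | -280 630 60.0 | -280 650 60.0 | -280 670 120.0 | -280 690 190.0 | -280 710 189.0 | -280 730 185.0 | -280 750 185.0 |
```

View pics/crop_top.png

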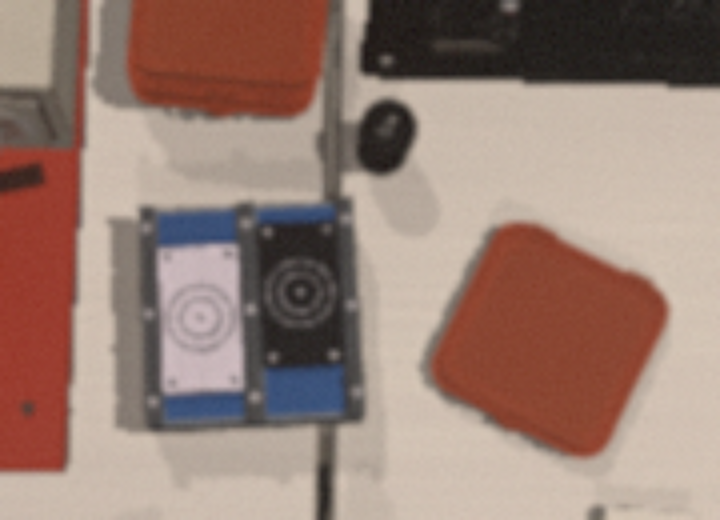

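View pics/crop_scene.png

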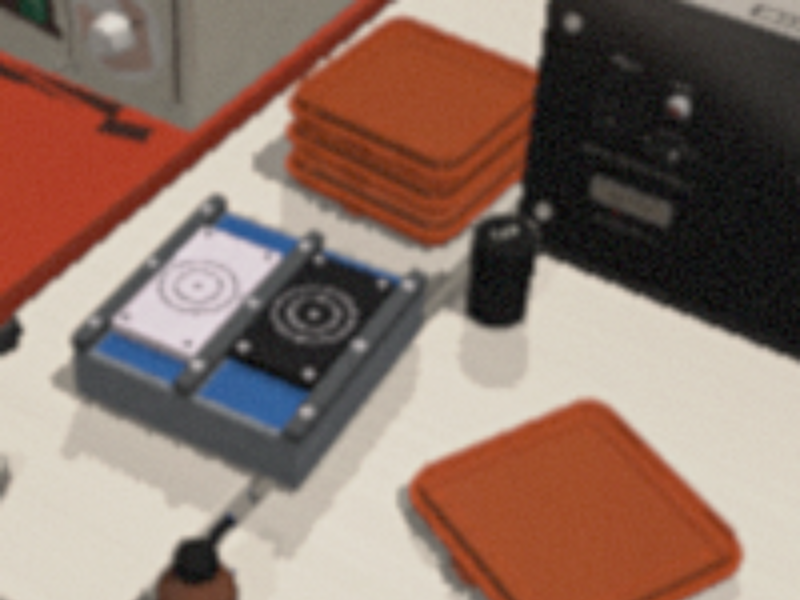

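```bash
cat >> h.py <<'E'
def rectify(n,img,z,x0,x1,y0,y1,s=0.5):
    f,cx,cy,V=cam(n); xs=np.arange(x1,x0,-s); ys=np.arange(y1,y0,-s)
    X,Y=np.meshgrid(xs,ys,indexing='ij'); P=np.stack([X,Y,np.full_like(X,z),np.ones_like(X)],-1)@V.T
    u=f*P[...,0]/P[...,2]+cx; v=f*P[...,1]/P[...,2]+cy
    return cv2.remap(img,u.astype(np.float32),v.astype(np.float32),cv2.INTER_CUBIC),X,Y
E
python3 - <<'E'
from h import *
D={n:np.load('a_%s.npz'%n) for n in ['top','scene']}
def big(m,X,Y):
    m=cv2.morphologyEx(m.astype(np.uint8),cv2.MORPH_OPEN,np.ones((9,9)));m=cv2.morphologyEx(m,cv2.MORPH_CLOSE,np.ones((15,15)))
    k,l,st,_=cv2.connectedComponentsWithStats(m); i=1+np.argmax(st[1:,4]); k=l==i
    return cv2.minAreaRect(np.stack([X[k],Y[k]],-1).astype(np.float32))
for n in ['top','scene']:
    I,X,Y=rectify(n,D[n]['img'],48,440,620,-240,-60); save('r_'+n,np.vstack([I]))
    h=cv2.cvtColor(I,cv2.COLOR_RGB2HSV).astype(int); V=h[...,2]
    ins=(X>455)&(X<605)&(Y<-88)&(Y>-205)
    print(n,'silver',np.round(np.hstack(big((V>150)&(h[...,1]<60)&ins&(Y>-150),X,Y)),1))
    print(n,'black',np.round(np.hstack(big((V<55)&ins,X,Y)),1))
    I,X,Y=rectify(n,D[n]['img'],21,430,620,-430,-250); save('rb_'+n,I)
    h=cv2.cvtColor(I,cv2.COLOR_RGB2HSV).astype(int)
    print(n,'box',np.round(np.hstack(big((h[...,1]>130)&(h[...,2]>60),X,Y)),1))
    I,X,Y=rectify(n,D[n]['img'],40,440,620,-240,-60)
    h=cv2.cvtColor(I,cv2.COLOR_RGB2HSV).astype(int)
    m=(h[...,0]>95)&(h[...,0]<125)&(h[...,1]>110)
    mm=m&(X<520)
    for lab,kk in [('L',Y>-150),('R',Y<-150)]:
        q=mm&kk; a=cv2.minAreaRect(np.stack([X[q],Y[q]],-1).astype(np.float32)); print(n,lab,np.round(cv2.boxPoints(a),1).tolist(),round(a[2],1))
E
```

```text
top silver [ 523.1 -113.7   92.7   50.4    4.4]
top black [ 512.3 -177.9   34.4   50.3    5.7]
top box [ 520.3 -336.   120.9  126.2   64. ]
top L [[461.29998779296875, -95.5999984741211], [465.0, -141.6999969482422], [476.3999938964844, -140.8000030517578], [472.70001220703125, -94.69999694824219]] 4.6
top R [[466.0, -158.1999969482422], [469.5, -204.1999969482422], [496.3999938964844, -202.1999969482422], [492.8999938964844, -156.10000610351562]] 4.4
scene silver [ 524.1 -116.4   95.2   52.     4.4]
scene black [ 512.5 -180.3   41.4   51.2    3.8]
scene box [ 515.3 -342.7  124.4  129.1   64. ]
scene L [[461.79998779296875, -96.19999694824219], [465.20001220703125, -143.60000610351562], [480.1000061035156, -142.60000610351562], [476.70001220703125, -95.19999694824219]] 4.1
scene R [[466.6000061035156, -158.60000610351562], [470.1000061035156, -206.8000030517578], [504.20001220703125, -204.3000030517578], [500.79998779296875, -156.1999969482422]] 4.1
```

```bash
python3 -c "
import cv2,numpy as np
a=[cv2.imread('pics/%s.png'%n) for n in ['r_top','r_scene','rb_top','rb_scene']]
o=np.zeros((760,800,3),np.uint8)
for i,im in enumerate(a):
    r,c=380*(i//2),400*(i%2); o[r:r+im.shape[0],c:c+im.shape[1]]=im
cv2.imwrite('pics/rc.png',cv2.resize(o,(630,600)))"
```

```text
(no output)
```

View pics/rc.png

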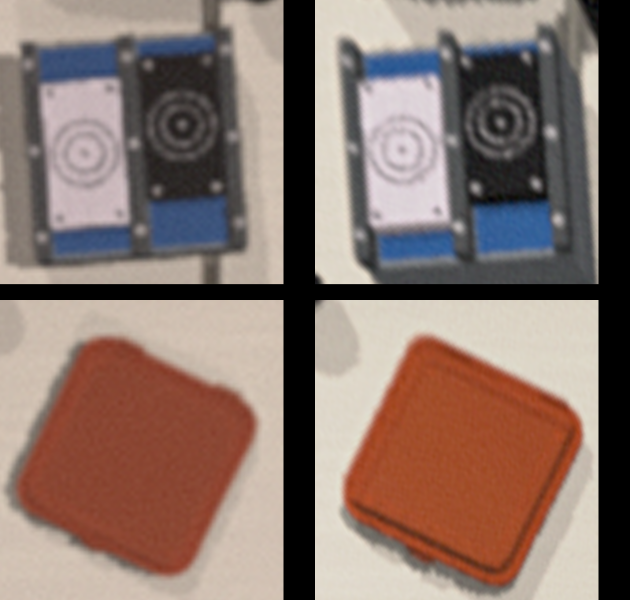

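>>> drive_tool(gripper=[1,1,1,1,1,1,1,1,1,1,1,1,1,1,1,1,1,1,1,1], offset=[[0,0,0],[0,0,0],[0,0,0],[0,0,0],[-0.0328,0,-0.0042],[-0.0328,0,-0.0042],[-0.0328,0,-0.0042],[-0.0328,0,-0.0042],[-0.0328,0,-0.0042],[-0.0328,0,-0.0042],[-0.0328,0,-0.0042],[-0.0328,0,-0.0042],[-0.0328,0,-0.0042],[-0.0328,0,-0.0042],[-0.0328,0,-0.0042],[-0.0328,0,-0.0042],[-0.0328,0,-0.0042],[-0.0328,0,-0.0042],[-0.0328,0,-0.0042],[-0.0328,0,-0.0042]], turn=[-6.9,-6.9,-6.9,-6.8,0,0,0,0,0,0,0,0,0,0,0,0,0,0,0,0], force=40)

```text
time_s: 3.57
eef_pos: [313.2, -37.1, 231.6]
ee_rot: [-0.48, 0.481, 0.519, -0.518]
force: [1.8, 0.6, -0.2]
grip_width: -0.001
```

```bash
cat >> h.py <<'E'
A=np.radians(4.4); EX=np.array([np.cos(A),np.sin(A)]); EY=np.array([-np.sin(A),np.cos(A)])
def st():
    s=ctrl.sense(); p=s['eef_pos']; M=rot(s)
    print('t',round(float(s['time_s']),2),'s,t,z',np.round([p[:2]@EX,p[:2]@EY,p[2]],1),'yaw x',np.degrees(np.arctan2(M[1,0],M[0,0])).round(2),'tilt',M[2].round(4),'F',np.round(s['force'],1),'w',round(float(s['grip_width']),3),'q',np.round(s['joints'],2))
    return s
E
python3 -c "
from h import *;st()"
```

```text
t 3.57 s,t,z [309.4 -61.1 231.6] yaw x 94.34 tilt [-6.e-04 -1.e+00 -1.e-03] F [ 1.8  0.6 -0.2] w -0.001 q [-0.5  -0.18  2.03  0.    1.29 -2.14]
```

>>> drive_tool(gripper=[1,1,1,1,1,1,1,1,1,1,1,1,1,1,1,1,1,1], offset=[[-0.0157,0,-0.0285],[-0.0157,0,-0.0285],[-0.0157,0,-0.0285],[-0.0157,0,-0.0285],[-0.0157,0,-0.0285],[-0.0157,0,-0.0285],[-0.0157,0,-0.0285],[-0.0157,0,-0.0285],[-0.0157,0,-0.0285],[-0.0157,0,-0.0285],[0,0.028,0],[0,0.028,0],[0,0.028,0],[0,0.028,0],[0,0.028,0],[0,0.015,0],[0,0.01,0],[0,0,0]], turn=[0,0,0,0,0,0,0,0,0,0,0,0,0,0,0,0,0,0])

```text
time_s: 5.07
eef_pos: [608.6, -169.9, 64.3]
ee_rot: [0.482, -0.479, -0.518, 0.519]
force: [-0.1, 0.6, 0.0]
grip_width: -0.003
```

```bash
python3 -c "
from h import *;st()
i,d=ctrl.capture('scene');j,d=ctrl.capture('top'); save('b',np.hstack([cv2.resize(i[130:330,190:390],None,fx=2,fy=2),cv2.resize(j[110:240,200:330],(400,400))]))"
```

```text
t 5.07 s,t,z [ 593.7 -216.1   64.3] yaw x 94.36 tilt [ 0.0017 -1.      0.0029] F [-0.1  0.6  0. ] w -0.003 q [-0.46  0.71  1.33 -0.    1.1  -2.1 ]
```

View pics/b.png

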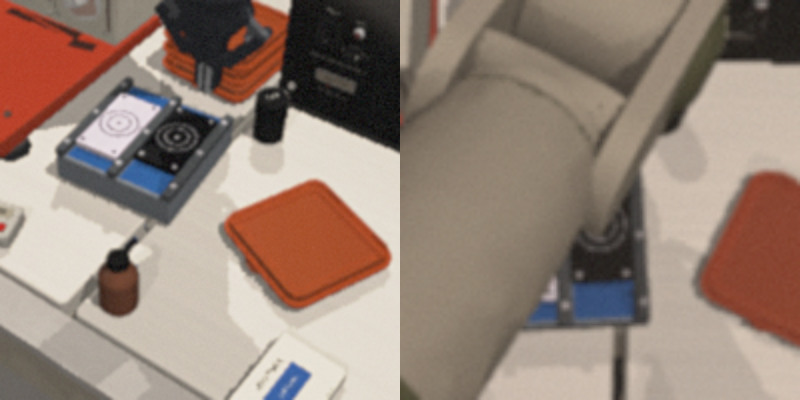

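>>> drive_tool(gripper=[1,1,1,1,1,1,1,1,1,1,1,1,1,1,1,1], offset=[[-0.002,0.01,0],[0,0.007,0],[0,0.004,0],[0,0,0],[0,0,0.004],[0,0,0.004],[0,0,0.004],[0,0,0.004],[0,0,0.004],[0,0,0.005],[0,0,0.005],[0,0,0.005],[0,0,0.005],[0,0,0.005],[0,0,0.005],[0,0,0]], turn=[0,0,0,0,0,0,0,0,0,0,0,0,0,0,0,0])

```text
time_s: 6.5
eef_pos: [558.9, -176.1, 45.4]
ee_rot: [0.481, -0.481, -0.519, 0.519]
force: [-0.4, -0.8, 0.5]
grip_width: 0.001
```

```bash
python3 -c "
from h import *;st()
i,d=ctrl.capture('scene'); save('c',cv2.resize(i[130:330,190:390],None,fx=3,fy=3))"
```

```text
t 6.5 s,t,z [ 543.7 -218.5   45.4] yaw x 94.35 tilt [ 1.e-04 -1.e+00  4.e-04] F [-0.4 -0.8  0.5] w 0.001 q [-0.51  0.65  1.51 -0.    0.99 -2.15]
```

View pics/c.png

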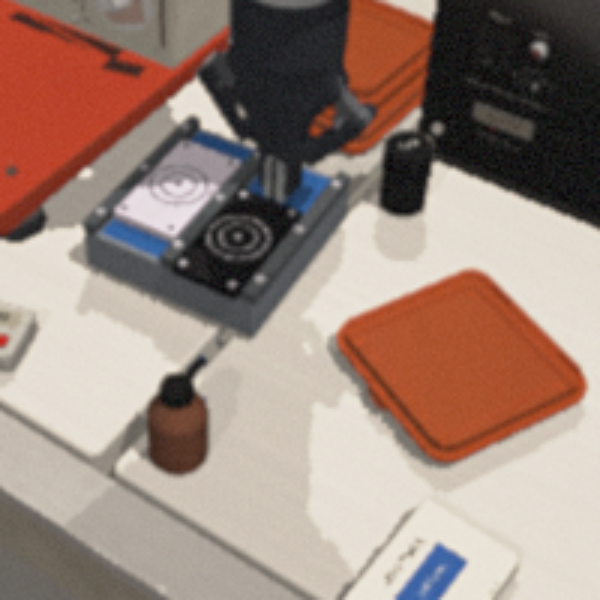

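>>> drive_tool(gripper=[1,1,1,1,1,1,1], offset=[[0,0,0.004],[0,0,0.005],[0,0,0.005],[0,0,0.005],[0,0,0.004],[0,0,0.002],[0,0,0]], turn=[0,0,0,0,0,0,0])

```text
time_s: 7.13
eef_pos: [534.2, -178.0, 45.3]
ee_rot: [0.481, -0.48, -0.519, 0.519]
force: [0.2, -0.2, -0.2]
grip_width: 0.003
```

Run:
```python
from h import *
st()
i,d=ctrl.capture('scene'); 
r=ctrl.pinpoint('scene','black_plate_mid'); 
for x in r[:2]:
    p=towo('scene',x['centre'])[:3]; print(x['score'],p,p[:2]@EX,p[:2]@EY)
I,X,Y=rectify('scene',i,48,390,540,-240,-130,0.25); 
for k in range(390,540,10): I[np.abs((X*EX[0]+Y*EX[1])-k)<0.15]=[255,255,0] if k%50 else [255,0,0]
save('d',I)
```

```text
t 7.13 s,t,z [ 518.9 -218.4   45.3] yaw x 94.35 tilt [ 3.e-04 -1.e+00  6.e-04] F [ 0.2 -0.2 -0.2] w 0.003 q [-0.53  0.6   1.58 -0.    0.95 -2.18]
0.74 [ 478.77964263 -185.35703891   42.71388448] 463.14814851514416 -221.54225465766064
```

View pics/d.png

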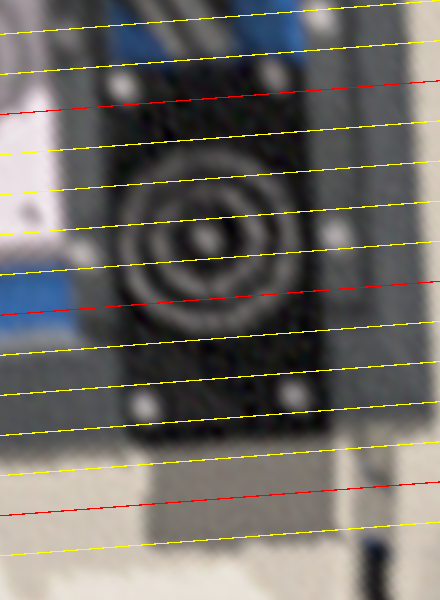

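>>> drive_tool(gripper=[1,1,1,1,1,1,1,0.27,0.27,0.27,0.27,0.27,0.27,0.27], offset=[[0,0,0.003],[0,0,0.003],[0,0,0.001],[0,0,0],[0,0,-0.005],[0,-0.03,0],[0,-0.03,0],[0,0,0.022],[0,0,0.022],[0,0,0.022],[0,0,0.019],[0,0.02,0],[0,0.015,0],[0,0,0]], turn=[0,0,0,0,0,0,0,0,0,0,0,0,0,0])

```text
time_s: 8.4
eef_pos: [447.0, -183.9, 68.3]
ee_rot: [0.482, -0.479, -0.518, 0.519]
force: [0.1, -0.5, 0.5]
grip_width: 0.731
```

Run:
```python
from h import *
st()
i,d=ctrl.capture('scene'); j,d=ctrl.capture('top') 
r=ctrl.pinpoint('scene','black_plate_mid'); 
for x in r[:2]:
    p=towo('scene',x['centre'])[:3]; print(x['score'],p,p[:2]@EX,p[:2]@EY)
save('e',cv2.resize(i[130:330,190:390],None,fx=3,fy=3))
```

```text
t 8.4 s,t,z [ 431.5 -217.6   68.3] yaw x 94.34 tilt [ 0.0027 -1.      0.0032] F [ 0.1 -0.5  0.5] w 0.731 q [-0.63  0.43  1.81 -0.    0.91 -2.28]
0.8 [ 472.3925292  -189.66793522   43.48909731] 456.4491317095631 -225.35043255696687
```

View pics/e.png

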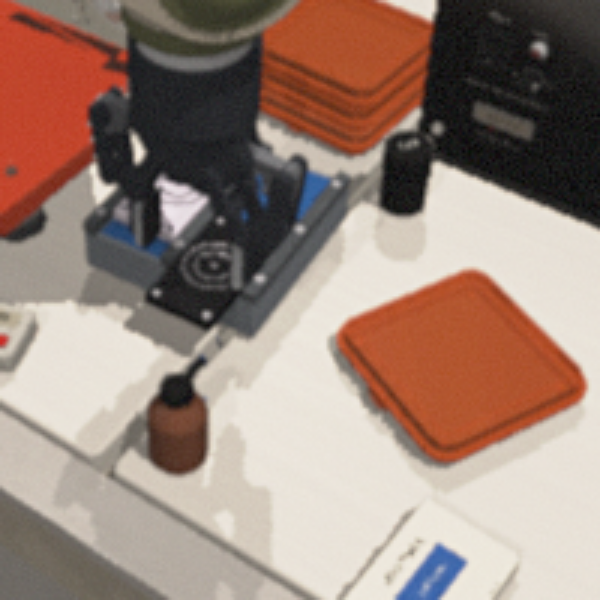

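>>> drive_tool(gripper=[0.27,0.27,0.27,0.27,0.27], offset=[[-0.001,0.01,0],[0,0.01,0],[0,0.007,0],[0,0.002,0],[0,0,0]], turn=[0,0,0,0,0])

```text
time_s: 8.97
eef_pos: [447.7, -185.3, 40.5]
ee_rot: [0.481, -0.48, -0.519, 0.519]
force: [0.6, 0.4, -0.5]
grip_width: 0.733
```

Run:
```python
from h import *
st()
i,d=ctrl.capture('scene')
save('f',cv2.resize(i[170:270,190:310],None,fx=6,fy=6))
```

```text
t 8.97 s,t,z [ 432.2 -219.1   40.5] yaw x 94.36 tilt [ 0.0011 -1.      0.0012] F [ 0.6  0.4 -0.5] w 0.733 q [-0.63  0.48  1.83 -0.    0.84 -2.28]
```

View pics/f.png

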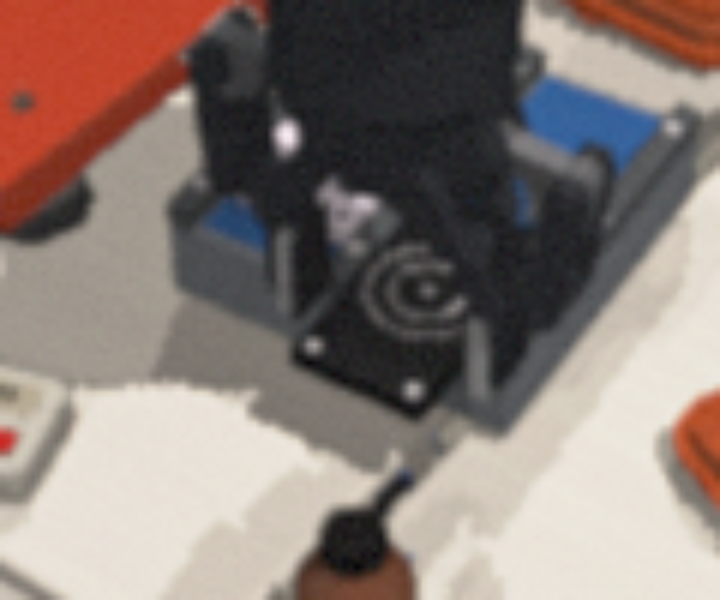

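>>> drive_tool(gripper=[0.27,0.27,0.6,0.6,0.6,0.6,0.6], offset=[[0,0.0025,0],[0,0,0],[0,0,0],[0,0,0],[0,0,0],[0,0,0],[0,0,0]], turn=[0,0,0,0,0,0,0], force=60)

```text
time_s: 9.6
eef_pos: [448.1, -185.6, 39.4]
ee_rot: [-0.48, 0.481, 0.519, -0.519]
force: [-1.7, 2.1, 4.8]
grip_width: 0.563
```

Run:
```python
from h import *
st()
```

```text
t 9.6 s,t,z [ 432.6 -219.4   39.4] yaw x 94.37 tilt [-2.e-04 -1.e+00 -2.e-04] F [-1.7  2.1  4.8] w 0.563 q [-0.63  0.48  1.83 -0.    0.83 -2.28]
```

>>> drive_tool(gripper=[0.6,0.6,0.6,0.6,0.6,0.6], offset=[[0,-0.003,0],[0,-0.006,0],[0,-0.01,0],[0,-0.02,0],[0,-0.02,0],[0,0,0]], turn=[0,0,0,0,0,0])

```text
time_s: 10.1
eef_pos: [449.7, -186.6, 101.8]
ee_rot: [-0.478, 0.483, 0.519, -0.518]
force: [0.8, 0.5, -0.1]
grip_width: 0.558
```

Run:
```python
from h import *
st()
i,d=ctrl.capture('scene')
save('g',cv2.resize(i[150:270,190:330],None,fx=5,fy=5))
```

```text
t 10.1 s,t,z [ 434.  -220.6  101.8] yaw x 94.37 tilt [-0.0044 -1.     -0.0052] F [ 0.8  0.5 -0.1] w 0.558 q [-0.63  0.38  1.78  0.    0.98 -2.28]
```

View pics/g.png

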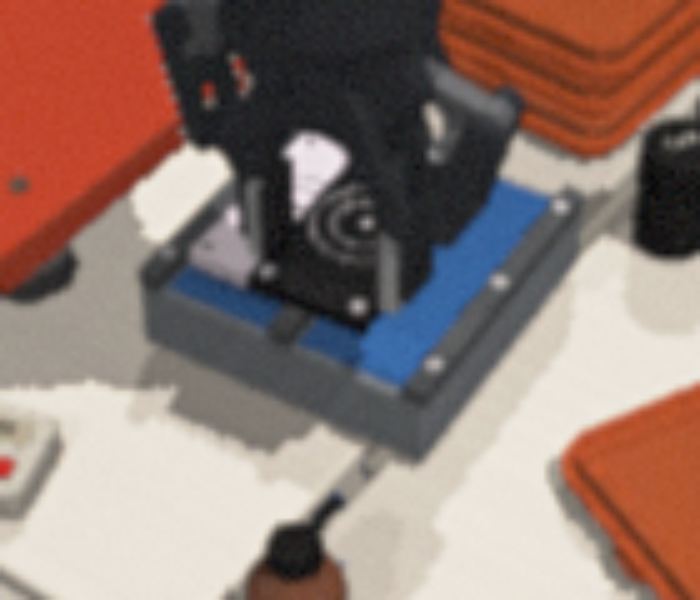

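```bash
cat > fit.py <<'E'
from h import *
from scipy.optimize import minimize
def fitbox(n,img,S=3):
    f,cx,cy,V=cam(n)
    I=cv2.resize(img,None,fx=S,fy=S,interpolation=cv2.INTER_CUBIC)
    h=cv2.cvtColor(I,cv2.COLOR_RGB2HSV).astype(int); m=((h[...,1]>125)&(h[...,2]>60)&((h[...,0]<20)|(h[...,0]>170))).astype(np.uint8)
    def proj(P):
        C=np.c_[P,np.ones(len(P))]@V.T; return np.c_[f*C[:,0]/C[:,2]+cx,f*C[:,1]/C[:,2]+cy]
    c=proj(np.array([[522,-341,20.]]))[0]; w=np.zeros_like(m); cv2.circle(w,tuple(int(v*S) for v in c),int(60*S*(1 if n=='top' else 1.35)),1,-1); m&=w
    m=cv2.morphologyEx(m,cv2.MORPH_OPEN,np.ones((13,13)))
    def outl(p,L,Wd,z0=3,z1=22,r=15):
        a=np.linspace(0,2*np.pi,64,endpoint=False); 
        Q=np.c_[np.sign(np.cos(a))*(L/2-r)+r*np.cos(a),np.sign(np.sin(a))*(Wd/2-r)+r*np.sin(a)]
        cc,ss=np.cos(p[2]),np.sin(p[2]); Q=Q@np.array([[cc,ss],[-ss,cc]])+p[:2]
        P=np.vstack([np.c_[Q,np.full(64,z0)],np.c_[Q,np.full(64,z1)]])
        return cv2.convexHull(((proj(P)+.5)*S).astype(np.float32))
    def cost(p,L,Wd):
        k=np.zeros_like(m); cv2.fillConvexPoly(k,np.round(outl(p,L,Wd)*16).astype(np.int32),1,shift=4)
        return 1-(k&m).sum()/((k|m).sum())
    out=[]
    for L,Wd in [(131,125),(125,131),(128,128),(125,125)]:
        r=min((minimize(cost,[522,-341,np.radians(y)],args=(L,Wd),method='Nelder-Mead',options=dict(initial_simplex=[[522,-341,np.radians(y)],[528,-341,np.radians(y)],[522,-335,np.radians(y)],[522,-341,np.radians(y+4)]])) for y in (-25,-22)),key=lambda r:r.fun)
        out.append((L,Wd,r.x[0].round(1),r.x[1].round(1),np.degrees(r.x[2]).round(2),round(r.fun,4)))
    return out,m
if __name__=='__main__':
    for n in ['top','scene']:
        o,m=fitbox(n,np.load('a_%s.npz'%n)['img'])
        for x in o: print(n,*x)
E
python3 fit.py
```

```text
top 131 125 524.8 -336.2 -27.76 0.1391
top 125 131 523.5 -332.0 -27.07 0.1394
top 128 128 523.9 -337.3 -28.09 0.1408
top 125 125 522.3 -337.9 -27.18 0.0987
scene 131 125 529.5 -338.4 -24.96 0.189
scene 125 131 528.9 -334.7 -27.56 0.1865
scene 128 128 528.5 -337.1 -27.46 0.1882
scene 125 125 528.9 -337.9 -26.59 0.155
```

Run:
```python
from fit import *
o=[]
for n,c in [('top',(280,140,380,240)),('scene',(280,200,400,300))]:
    img=np.load('a_%s.npz'%n)['img']; _,m=fitbox(n,img); I=cv2.resize(img,None,fx=3,fy=3)
    ed=cv2.morphologyEx(m,cv2.MORPH_GRADIENT,np.ones((3,3))); I[ed>0]=[0,255,0]
    o.append(cv2.resize(I[c[1]*3:c[3]*3,c[0]*3:c[2]*3],(400,400)))
save('mask',np.hstack(o))
```

```text
(no output)
```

View pics/mask.png

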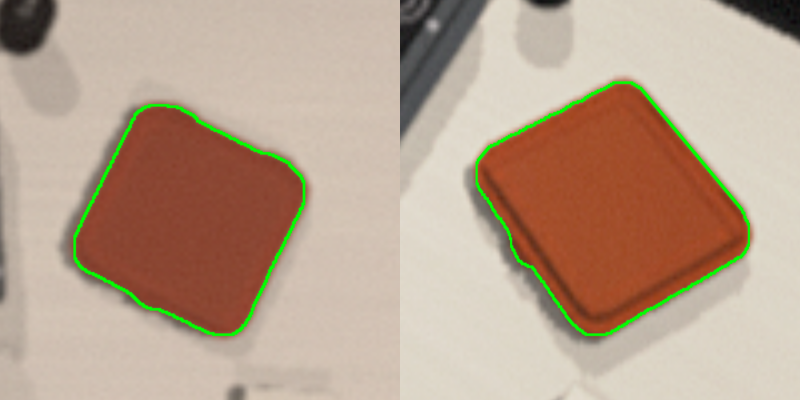

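```bash
python3 - <<'E'
s=open('fit.py').read()
s=s.replace("    def outl","    k,l,stt,_=cv2.connectedComponentsWithStats(m); m=(l==1+np.argmax(stt[1:,4])).astype(np.uint8)\n    def outl",1)
open('fit.py','w').write(s)
E
python3 fit.py
```

```text
top 131 125 524.8 -336.2 -27.76 0.1391
top 125 131 523.5 -332.0 -27.07 0.1394
top 128 128 523.9 -337.3 -28.09 0.1408
top 125 125 522.3 -337.9 -27.18 0.0987
scene 131 125 529.5 -338.4 -24.96 0.1736
scene 125 131 528.9 -334.7 -27.56 0.171
scene 128 128 528.5 -337.1 -27.46 0.1728
scene 125 125 527.1 -337.1 -25.51 0.1395
```

```bash
cat > fit2.py <<'E'
from h import *
from fit import *
import itertools
def setup(n,img,S=3):
    f,cx,cy,V=cam(n); m=fitbox_mask(n,img,S); return f,cx,cy,V,m
def fitbox_mask(n,img,S=3):
    import fit
    o=fit.minimize; 
    class Z: fun=0; x=np.zeros(3)
    fit.minimize=lambda *a,**k:Z; _,m=fit.fitbox(n,img,S); fit.minimize=o
    k,l,stt,_=cv2.connectedComponentsWithStats(m); return (l==1+np.argmax(stt[1:,4])).astype(np.uint8)
def cost(p,ds,z0,z1,S=3):
    c=0
    for f,cx,cy,V,m in ds:
        a=np.linspace(0,2*np.pi,64,endpoint=False); L,W=p[3:5]; r=15
        Q=np.c_[np.sign(np.cos(a))*(L/2-r)+r*np.cos(a),np.sign(np.sin(a))*(W/2-r)+r*np.sin(a)]
        t=np.radians(p[2]); cc,ss=np.cos(t),np.sin(t); Q=Q@np.array([[cc,ss],[-ss,cc]])+p[:2]
        P=np.vstack([np.c_[Q,np.full(64,z0)],np.c_[Q,np.full(64,z1)]]); C=np.c_[P,np.ones(128)]@V.T
        uv=np.c_[f*C[:,0]/C[:,2]+cx+.5,f*C[:,1]/C[:,2]+cy+.5]*S-.5
        k=np.zeros_like(m); cv2.fillConvexPoly(k,np.round(cv2.convexHull(uv.astype(np.float32))*16).astype(np.int32),1,shift=4)
        c+=1-(k&m).sum()/((k|m).sum())
    return c
if __name__=='__main__':
    D={n:setup(n,np.load('a_%s.npz'%n)['img']) for n in ['top','scene']}
    for ds,z0,z1 in itertools.product([['top'],['scene'],['top','scene']],[0,8],[14,21]):
        x0=np.array([522,-341,-25,123,123.]); X=np.vstack([x0]+[x0+d*np.eye(5)[i] for i,d in enumerate([6,6,4,5,5])])
        r=minimize(cost,x0,args=([D[n] for n in ds],z0,z1),method='Nelder-Mead',options=dict(initial_simplex=X,maxiter=600))
        print(ds,z0,z1,r.x.round(1),round(r.fun,4))
E
python3 fit2.py
```

```text
['top'] 0 14 [ 523.1 -337.9  -25.8  118.9  120.4] 0.0178
['top'] 0 21 [ 522.2 -337.3  -25.8  116.6  119.3] 0.0172
['top'] 8 14 [ 522.7 -337.9  -25.8  120.6  120.5] 0.0188
['top'] 8 21 [ 521.7 -336.6  -25.7  117.8  118.7] 0.0182
['scene'] 0 14 [ 528.1 -340.   -26.   118.4  117.3] 0.0142
['scene'] 0 21 [ 524.5 -341.4  -26.   113.4  112.5] 0.0256
['scene'] 8 14 [ 525.3 -340.8  -25.7  122.1  121.6] 0.0143
['scene'] 8 21 [ 522.  -341.8  -25.9  116.9  117. ] 0.0142
['top', 'scene'] 0 14 [ 525.7 -339.4  -25.1  122.   119.4] 0.0989
['top', 'scene'] 0 21 [ 523.6 -337.8  -25.4  116.3  118.6] 0.105
['top', 'scene'] 8 14 [ 524.1 -339.2  -25.6  122.7  120.4] 0.0835
['top', 'scene'] 8 21 [ 522.7 -338.6  -25.3  117.7  120.2] 0.1028
```

>>> drive_tool(gripper=[0.6,0.6,0.6,0.6,0.6,0.6,0.6,0.6,0.6,0.6,0.6,0.6,0.6,0.6,0.6,0.6], offset=[[-0.0147,0,-0.0042],[-0.0147,0,-0.0042],[-0.0147,0,-0.0042],[-0.0147,0,-0.0042],[-0.0147,0,-0.0042],[-0.0147,0,-0.0042],[-0.0147,0,-0.0042],[-0.0147,0,-0.0042],[-0.0147,0,-0.0042],[-0.0147,0,-0.0041],[0,0,0],[0,0,0],[0,0,0],[0,0,0],[0,0,0],[0,0,0]], turn=[0,0,0,0,0,0,0,0,0,0,6.04,6.04,6.04,6.04,6.04,0])

```text
time_s: 11.48
eef_pos: [500.7, -328.7, 96.9]
ee_rot: [0.6, -0.599, -0.374, 0.375]
force: [0.8, 0.6, -0.4]
grip_width: 0.561
```

Run:
```python
from h import *
s=st();print(s['eef_pos'])
i,d=ctrl.capture('scene')
for x in ctrl.pinpoint('scene','black_plate_mid')[:2]: print(x['score'],towo('scene',x['centre'])[:3].round(1))
save('k',cv2.resize(i[150:300,250:410],None,fx=4,fy=4))
```

```text
t 11.48 s,t,z [ 474.  -366.1   96.9] yaw x 63.95 tilt [ 5.0e-04 -1.0e+00  1.5e-03] F [ 0.8  0.6 -0.4] w 0.561 q [-0.78  0.6   1.43 -0.    1.11 -1.89]
[ 500.68557116 -328.65854158   96.91620922]
0.57 [ 519.3 -345.6  101.8]
```

View pics/k.png

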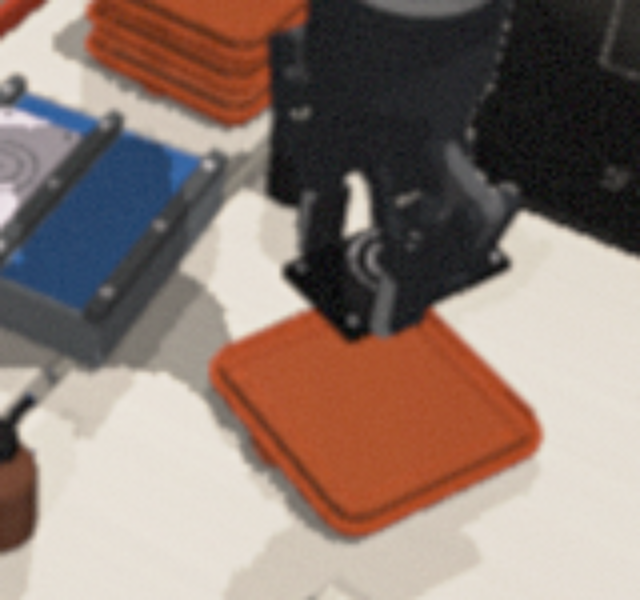

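>>> drive_tool(gripper=[0.6,0.6,0.6,0.6,0.6,0.6], offset=[[-0.0006,0.015,-0.0023],[0,0.018,0],[0,0.018,0],[0,0.01,0],[0,0.006,0],[0,0,0]], turn=[0,0,0,0,0,0])

```text
time_s: 12.08
eef_pos: [502.4, -330.1, 29.7]
ee_rot: [0.6, -0.598, -0.376, 0.376]
force: [0.5, -0.1, 0.1]
grip_width: 0.56
```

Run:
```python
from h import *
s=st();print(s['eef_pos'])
i,d=ctrl.capture('scene')
save('l',cv2.resize(i[180:300,290:410],None,fx=5,fy=5))
```

```text
t 12.08 s,t,z [ 475.6 -367.7   29.7] yaw x 64.23 tilt [ 6.0e-04 -1.0e+00  1.9e-03] F [ 0.5 -0.1  0.1] w 0.56 q [-0.78  0.7   1.46  0.    0.98 -1.9 ]
[ 502.44281319 -330.12343614   29.733934  ]
```

View pics/l.png

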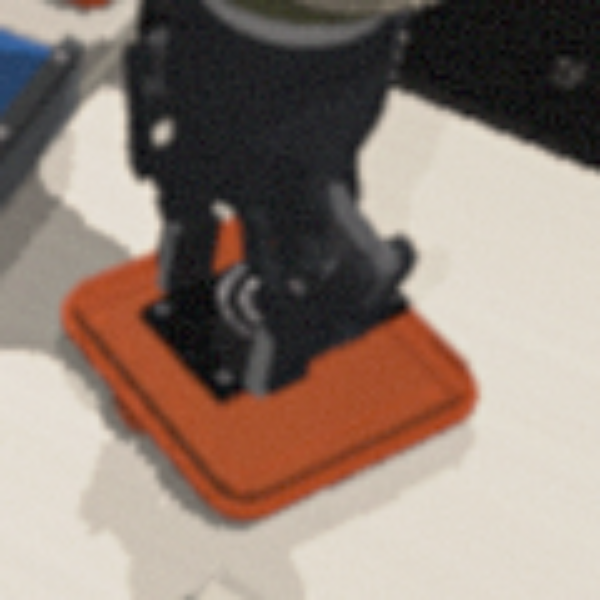

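>>> drive_tool(gripper=[0.6,0.6,0.6,0.6], offset=[[0,0.003,0],[0,0.002,0],[0,0.001,0],[0,0,0]], turn=[0,0,0,0])

```text
time_s: 12.47
eef_pos: [502.9, -330.5, 24.9]
ee_rot: [-0.599, 0.599, 0.376, -0.376]
force: [-0.2, 0.4, -1.3]
grip_width: 0.559
```

>>> drive_tool(gripper=[0.6,0.6,0.6], offset=[[0,0.001,0],[0,0,0],[0,0,0]], turn=[0,0,0])

```text
time_s: 12.72
eef_pos: [502.9, -330.5, 23.9]
ee_rot: [-0.599, 0.599, 0.376, -0.376]
force: [-0.2, -0.4, -1.1]
grip_width: 0.559
```

>>> drive_tool(gripper=[0.6,0.6,0.6], offset=[[0,0.0007,0],[0,0,0],[0,0,0]], turn=[0,0,0])

```text
time_s: 12.97
eef_pos: [502.8, -330.5, 23.1]
ee_rot: [0.599, -0.599, -0.376, 0.376]
force: [0.0, -0.1, 0.0]
grip_width: 0.557
```

>>> drive_tool(gripper=[0.6,0.6,0.6], offset=[[0,0.0007,0],[0,0,0],[0,0,0]], turn=[0,0,0])

```text
time_s: 13.22
eef_pos: [502.9, -330.6, 22.8]
ee_rot: [-0.599, 0.599, 0.376, -0.376]
force: [-1.4, 0.9, 5.1]
grip_width: 0.561
```

>>> drive_tool(gripper=[0.38,0.33,0.3,0.28,0.28,0.28,0.28,0.28], offset=[[0,0,0],[0,0,0],[0,0,0],[0,0,0],[0,-0.01,0],[0,-0.03,0],[0,-0.04,0],[0,-0.02,0]], turn=[0,0,0,0,0,0,0,0])

```text
time_s: 13.88
eef_pos: [503.8, -331.3, 127.3]
ee_rot: [-0.597, 0.601, 0.376, -0.375]
force: [0.6, 0.9, 1.2]
grip_width: 0.72
```

Run:
```python
from h import *
s=st();print(s['eef_pos'])
i,d=ctrl.capture('scene');j,d2=ctrl.capture('top');np.savez('p_scene',img=i,d=d);np.savez('p_top',img=j,d=d2)
save('m',np.hstack([cv2.resize(i[180:300,290:410],(400,400)),cv2.resize(j[140:240,280:380],(400,400))]))
```

```text
t 13.88 s,t,z [ 476.9 -369.   127.3] yaw x 64.17 tilt [-0.0017 -1.     -0.005 ] F [0.6 0.9 1.2] w 0.72 q [-0.78  0.57  1.39  0.    1.17 -1.9 ]
[ 503.76479851 -331.307814    127.29544293]
```

View pics/m.png

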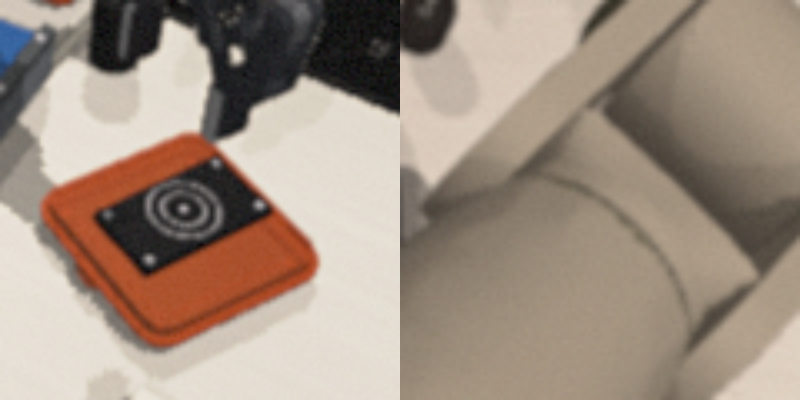

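```bash
cat > meas.py <<'E'
from h import *
from fit2 import *
def meas(n,img,col='black',z=31.5):
    I,X,Y=rectify(n,img,z,440,610,-430,-260,0.25)
    h=cv2.cvtColor(I,cv2.COLOR_RGB2HSV).astype(int)
    ins=(np.hypot(X-522,Y+340)<58)
    m=((h[...,2]<70) if col=='black' else (h[...,1]<70)&(h[...,2]>110))&ins
    m=cv2.morphologyEx(m.astype(np.uint8),cv2.MORPH_CLOSE,np.ones((45,45)));m=cv2.morphologyEx(m,cv2.MORPH_OPEN,np.ones((61,61)))
    k=m>0; a=cv2.minAreaRect(np.stack([X[k],Y[k]],-1).astype(np.float32)); return a
def boxfit(n,img,z0=8,z1=21):
    x0=np.array([522,-341,-25,120,120.]); S=np.vstack([x0]+[x0+d*np.eye(5)[i] for i,d in enumerate([6,6,4,5,5])])
    f,cx,cy,V=cam(n); m=fitbox_mask(n,img); m=cv2.morphologyEx(m,cv2.MORPH_CLOSE,np.ones((3,3)))
    c,_=cv2.findContours(m,cv2.RETR_EXTERNAL,cv2.CHAIN_APPROX_NONE); m=np.zeros_like(m); cv2.drawContours(m,c,-1,1,-1)
    r=minimize(cost,x0,args=([(f,cx,cy,V,m)],z0,z1),method='Nelder-Mead',options=dict(initial_simplex=S,maxiter=600)); return r.x.round(1),r.fun
E
python3 - <<'E'
from meas import *
i=np.load('p_scene.npz')['img']
print(meas('scene',i)); print(boxfit('scene',i),boxfit('scene',i,0,21))
I,X,Y=rectify('scene',i,23.5,440,610,-430,-260,0.3)
M=cv2.getRotationMatrix2D((I.shape[1]/2,I.shape[0]/2),25.8,1)
save('n',cv2.warpAffine(I,M,(I.shape[1],I.shape[0])))
E
```

```text
((523.2224731445312, -342.7000732421875), (50.33806610107422, 92.78800964355469), 65.77225494384766)
(array([ 521.4, -341.7,  -25.8,  117. ,  117.2]), np.float64(0.32377787010109405)) (array([ 524.6, -341.1,  -25.9,  112.8,  112.7]), np.float64(0.3351135772498699))
```

View pics/n.png

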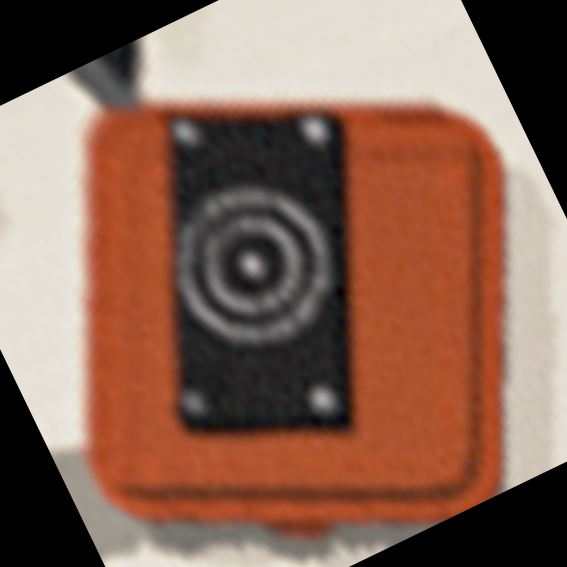

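>>> drive_tool(gripper=[0.28,0.28,1,1,1,1,1,1,1,1,1,1,1,1,1,1], offset=[[0,0,0],[0,0,0],[0,0,0],[0,0,0],[0,0,0],[0.0213,0,-0.0103],[0.0213,0,-0.0103],[0.0213,0,-0.0103],[0.0213,0,-0.0103],[0.0213,0,-0.0103],[0.0213,0,-0.0103],[0.0213,0,-0.0103],[0.0213,0,-0.0103],[0.0213,0,-0.0103],[0.0213,0,-0.0103],[0,0,0]], turn=[-6.04,-6.04,-6.04,-6.04,-6.04,0,0,0,0,0,0,0,0,0,0,0])

```text
time_s: 15.32
eef_pos: [590.0, -106.6, 122.0]
ee_rot: [-0.48, 0.479, 0.52, -0.519]
force: [0.2, 1.1, 0.1]
grip_width: 0.001
```

Run:
```python
from meas import *
s=st();print(s['eef_pos'])
o=[]
for n in ['top','scene']:
    i,d=ctrl.capture(n);np.savez('p_'+n,img=i,d=d)
    print(n,meas(n,i),boxfit(n,i))
    for q in ['black_plate_mid','box_top']:
        for x in ctrl.pinpoint(n,q)[:1]: print(q,x['score'],towo(n,x['centre'])[:3].round(1))
    I,X,Y=rectify(n,i,23.5 if n=='scene' else 31.5,440,610,-430,-260,0.4)
    M=cv2.getRotationMatrix2D((I.shape[1]/2,I.shape[0]/2),25.8,1)
    o.append(cv2.resize(cv2.warpAffine(I,M,(I.shape[1],I.shape[0])),(400,400)))
save('o',np.hstack(o))
```

```text
t 15.32 s,t,z [ 580.1 -151.6  122. ] yaw x 94.56 tilt [ 1.2e-03 -1.0e+00  4.0e-04] F [0.2 1.1 0.1] w 0.001 q [-0.37  0.57  1.4   0.    1.17 -2.03]
[ 589.97177339 -106.61166869  122.02424956]
top ((524.5067749023438, -337.9587707519531), (47.76105499267578, 90.08672332763672), 65.87158966064453) (array([ 521.6, -336.6,  -25.7,  117.8,  119.5]), np.float64(0.34583057409199736))
black_plate_mid 0.89 [ 527.3 -337.9   27.1]
box_top 0.65 [ 524.4 -341.2   25.7]
scene ((523.1660766601562, -342.6427001953125), (50.35807418823242, 92.7219467163086), 65.80242156982422) (array([ 521.6, -341.9,  -25.7,  116.6,  116.8]), np.float64(0.3230191565552968))
black_plate_mid 0.69 [ 526.6 -345.8   27.7]
box_top 0.92 [ 520.2 -338.1   27.3]
```

View pics/o.png

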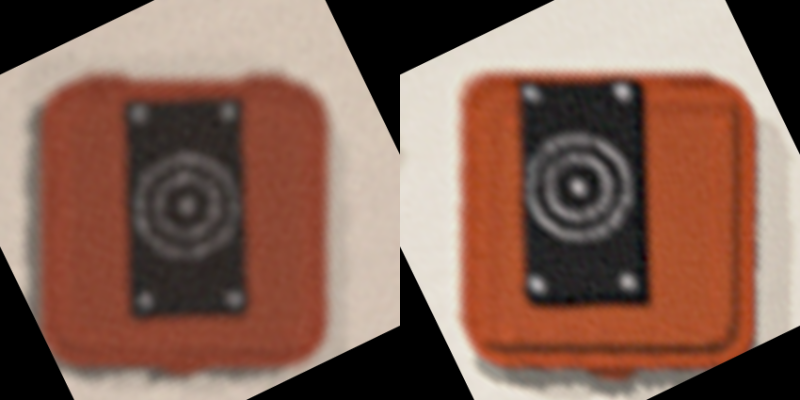

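>>> drive_tool(gripper=[1,1,1,1,1,1,1,1,1,1,1,1,1,1,1,1], offset=[[-0.004,0.025,0],[0,0.025,0],[0,0.018,0],[0,0.009,0],[0,0.003,0],[0,0,0],[0,0,0.004],[0,0,0.004],[0,0,0.004],[0,0,0.004],[0,0,0.004],[0,0,0.004],[0,0,0.004],[0,0,0.004],[0,0,0.004],[0,0,0]], turn=[0,0,0,0,0,0,0,0,0,0,0,0,0,0,0,0])

```text
time_s: 16.95
eef_pos: [552.9, -117.0, 42.3]
ee_rot: [0.481, -0.48, -0.518, 0.519]
force: [0.3, 0.0, 0.2]
grip_width: -0.002
```

Run:
```python
from h import *
st()
i,d=ctrl.capture('scene'); 
I,X,Y=rectify('scene',i,48,390,560,-200,-60,0.25); 
for k in range(390,570,10): I[np.abs((X*EX[0]+Y*EX[1])-k)<0.15]=[255,255,0] if k%50 else [255,0,0]
save('q',I[:600])
```

```text
t 16.95 s,t,z [ 542.3 -159.1   42.3] yaw x 94.35 tilt [ 4.e-04 -1.e+00  1.e-03] F [0.3 0.  0.2] w -0.002 q [-0.42  0.61  1.58 -0.    0.95 -2.06]
```

View pics/q.png

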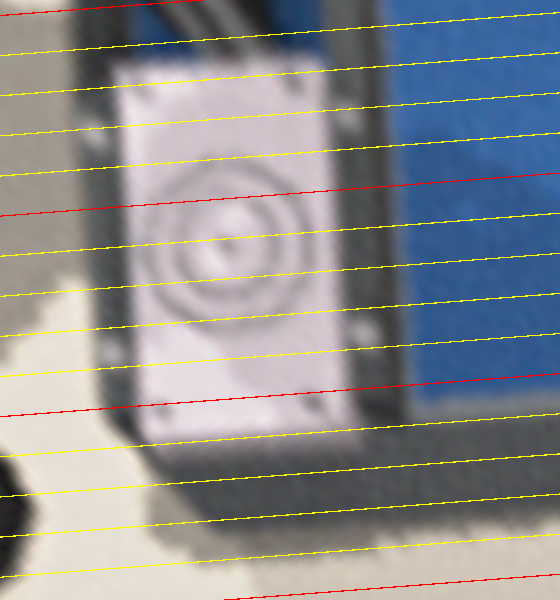

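>>> drive_tool(gripper=[1,1,1,1,1,1,1,1,1,1,1], offset=[[0,0,-0.003],[0.0035,0,0],[0,0,0.003],[0,0,0.005],[0,0,0.005],[0,0,0.005],[0,0,0.005],[0,0,0.005],[0,0,0.003],[0,0,0.0015],[0,0,0]], turn=[0,0,0,0,0,0,0,0,0,0,0])

```text
time_s: 17.92
eef_pos: [523.8, -115.9, 42.5]
ee_rot: [0.481, -0.481, -0.519, 0.519]
force: [-0.6, -0.9, -0.3]
grip_width: 0.001
```

Run:
```python
from h import *
st()
i,d=ctrl.capture('scene'); 
I,X,Y=rectify('scene',i,48,390,530,-200,-60,0.25); 
for k in range(390,570,10): I[np.abs((X*EX[0]+Y*EX[1])-k)<0.15]=[255,255,0] if k%50 else [255,0,0]
for k in (-150,-170,-180,-130): I[np.abs((X*EY[0]+Y*EY[1])-k)<0.15]=[0,255,0]
save('r',I[:600])
I,X,Y=rectify('scene',i,48,390,560,-200,-60,0.25);h=cv2.cvtColor(I,cv2.COLOR_RGB2HSV).astype(int);m=((h[...,1]<40)&(h[...,2]>170)&(Y*EY[1]+X*EY[0]<-127)&(X>413)).astype(np.uint8)
```

```text
t 17.92 s,t,z [ 513.4 -155.7   42.5] yaw x 94.35 tilt [-0. -1.  0.] F [-0.6 -0.9 -0.3] w 0.001 q [-0.44  0.56  1.67 -0.    0.91 -2.08]
```

View pics/r.png

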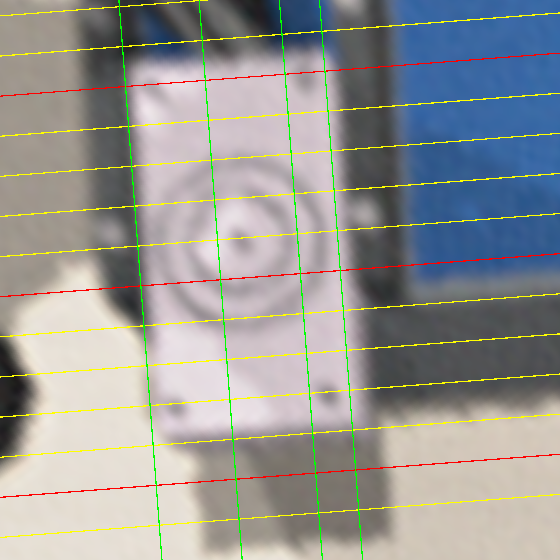

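>>> drive_tool(gripper=[1,1,1,1,0.27,0.27,0.27,0.27,0.27,0.27,0.27,0.27,0.27,0.27,0.27,0.27,0.27,0.27,0.27,0.27], offset=[[0,0,-0.005],[0,-0.025,0],[0,-0.025,0],[0,-0.02,0],[-0.0224,0,0.0023],[-0.0224,0,0.0023],[-0.0224,0,0.0023],[-0.0224,0,0.0023],[-0.0224,0,0.0023],[-0.0224,0,0.0023],[-0.0224,0,0.0023],[-0.0224,0,0.0023],[-0.0224,0,0.0023],[-0.0221,0,0.002],[0,0,0],[0,0,0],[0,0,0],[0,0,0],[0,0,0],[0,0,0]], turn=[0,0,0,0,0,0,0,0,0,0,0,0,0,0,5.71,5.71,5.71,5.71,5.71,0])

```text
time_s: 19.63
eef_pos: [523.8, -340.2, 112.3]
ee_rot: [0.594, -0.594, -0.383, 0.383]
force: [-0.8, -0.3, -0.3]
grip_width: 0.733
```

Run:
```python
from h import *
s=st();print(s['eef_pos'])
```

```text
t 19.63 s,t,z [ 496.1 -379.4  112.3] yaw x 65.63 tilt [ 0. -1.  0.] F [-0.8 -0.3 -0.3] w 0.733 q [-0.76  0.64  1.32  0.    1.18 -1.91]
[ 523.78101349 -340.17591594  112.26305383]
```

>>> drive_tool(gripper=[0.27,0.27,0.27,0.27,0.27,0.27,0.27,0.27], offset=[[0,0.025,0],[0,0.025,0],[0,0.018,0],[0,0.01,0],[0,0.005,0],[0,0.003,0],[0,0.002,0],[0,0,0]], turn=[0,0,0,0,0,0,0,0])

```text
time_s: 20.3
eef_pos: [523.7, -340.4, 25.0]
ee_rot: [-0.593, 0.594, 0.384, -0.384]
force: [0.6, -0.9, 0.3]
grip_width: 0.732
```

Run:
```python
from h import *
s=st();print(s['eef_pos'])
i,d=ctrl.capture('scene')
save('s',cv2.resize(i[180:300,290:410],None,fx=5,fy=5))
```

```text
t 20.3 s,t,z [ 496.1 -379.6   25. ] yaw x 65.85 tilt [-4.0e-04 -1.0e+00 -1.1e-03] F [ 0.6 -0.9  0.3] w 0.732 q [-0.76  0.74  1.39 -0.    1.01 -1.91]
[ 523.7469317  -340.40585555   25.01993314]
```

View pics/s.png

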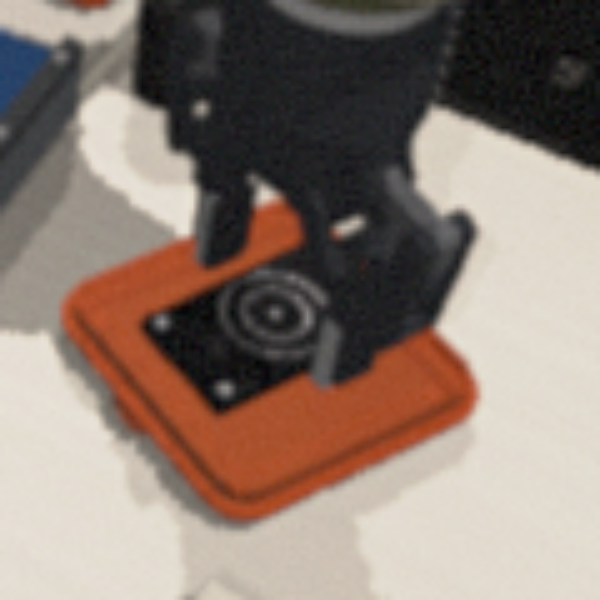

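>>> drive_tool(gripper=[0.27,0.6,0.6,0.6,0.6,0.6,0.6,0.6,0.6], offset=[[0,0.0015,0],[0,0,0],[0,0,0],[0,0,0],[0,0,0],[0,-0.005,0],[0,0,0.0028],[0,0,0],[0,0,0]], turn=[0,0,0,0,0,0,1.6,0,0], force=40)

```text
time_s: 21.1
eef_pos: [520.7, -338.9, 27.8]
ee_rot: [0.599, -0.599, -0.376, 0.376]
force: [-0.0, 0.2, -0.8]
grip_width: 0.574
```

Run:
```python
from h import *
s=st();print(s['eef_pos'])
```

```text
t 21.1 s,t,z [ 493.2 -377.8   27.8] yaw x 64.25 tilt [ 2.e-04 -1.e+00  5.e-04] F [-0.   0.2 -0.8] w 0.574 q [-0.77  0.73  1.4   0.    1.01 -1.89]
[ 520.7385146  -338.86674951   27.78579925]
```

>>> drive_tool(gripper=[0.6,0.6,0.6,0.6], offset=[[0,0.002,0],[0,0.0015,0],[0,0.0008,0],[0,0,0]], turn=[0,0,0,0])

```text
time_s: 21.43
eef_pos: [520.8, -338.9, 23.7]
ee_rot: [0.599, -0.599, -0.376, 0.376]
force: [-1.8, 1.6, 3.1]
grip_width: 0.564
```

>>> drive_tool(gripper=[0.6,0.6,0.6], offset=[[0,0.0007,0],[0,0,0],[0,0,0]], turn=[0,0,0])

```text
time_s: 21.68
eef_pos: [520.8, -338.9, 23.6]
ee_rot: [0.599, -0.599, -0.376, 0.376]
force: [-3.2, 3.0, 7.9]
grip_width: 0.562
```

>>> drive_tool(gripper=[0.4,0.34,0.3,0.27,0.27,0.27,0.27,0.27,0.27,0.27,0.27,0.27], offset=[[0,0,0],[0,0,0],[0,0,0],[0,0,0],[0,-0.01,0],[0,-0.03,0],[0,-0.04,0],[0,0,0],[0,0,0],[0,0,0],[0,0,0],[0,0,0]], turn=[0,0,0,0,0,0,0,-6.02,-6.02,-6.02,-6.02,-6.02])

```text
time_s: 22.68
eef_pos: [521.0, -339.1, 103.7]
ee_rot: [0.479, -0.48, -0.52, 0.52]
force: [-0.9, -0.4, -0.2]
grip_width: 0.732
```

>>> drive_tool(gripper=[0.27,0.27,0.27,0.27,0.27,0.27,0.27,0.27,0.27,0.27,0.27], offset=[[0.0222,0,0.0061],[0.0222,0,0.0061],[0.0222,0,0.0061],[0.0222,0,0.0061],[0.0222,0,0.0061],[0.0222,0,0.0061],[0.0222,0,0.0061],[0.0222,0,0.0061],[0.0222,0,0.0061],[0.0222,0,0.0061],[0,0,0]], turn=[0,0,0,0,0,0,0,0,0,0,0])

```text
time_s: 23.6
eef_pos: [442.1, -119.3, 103.4]
ee_rot: [-0.481, 0.48, 0.519, -0.519]
force: [0.1, 0.2, -0.2]
grip_width: 0.733
```

Run:
```python
from meas import *
s=st();print(s['eef_pos'])
o=[]
for n in ['top','scene']:
    i,d=ctrl.capture(n);np.savez('p2_'+n,img=i,d=d)
    print(n,meas(n,i),boxfit(n,i))
    I,X,Y=rectify(n,i,23.5 if n=='scene' else 31.5,440,610,-430,-260,0.4)
    M=cv2.getRotationMatrix2D((I.shape[1]/2,I.shape[0]/2),25.8,1)
    o.append(cv2.resize(cv2.warpAffine(I,M,(I.shape[1],I.shape[0])),(400,400)))
save('t',np.hstack(o))
st()
save('t2',cv2.resize(i[150:270,190:330],None,fx=5,fy=5))
```

```text
t 23.6 s,t,z [ 431.6 -152.8  103.4] yaw x 94.45 tilt [ 1.e-03 -1.e+00  8.e-04] F [ 0.1  0.2 -0.2] w 0.733 q [-0.52  0.32  1.86  0.    0.96 -2.17]
[ 442.09577994 -119.27652205  103.40950938]
top ((521.4613037109375, -337.0054931640625), (46.92578887939453, 89.6009521484375), 64.32318115234375) (array([ 521.6, -336.8,  -25.5,  117.7,  119.7]), np.float64(0.3553735822186054))
scene ((520.3665771484375, -341.8103942871094), (50.77531433105469, 92.36956787109375), 64.16712188720703) (array([ 521.5, -342. ,  -25.8,  117.5,  116.9]), np.float64(0.33236434108527135))
t 23.7 s,t,z [ 433.  -155.8  103.7] yaw x 94.37 tilt [-9.0e-04 -1.0e+00 -1.1e-03] F [-0.3  0.3  0.2] w 0.73 q [-0.52  0.33  1.85 -0.    0.96 -2.17]
```

View pics/t.png

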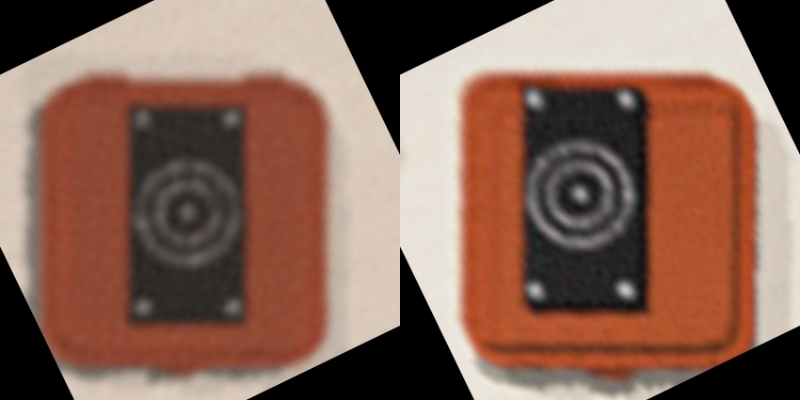

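View pics/t2.png

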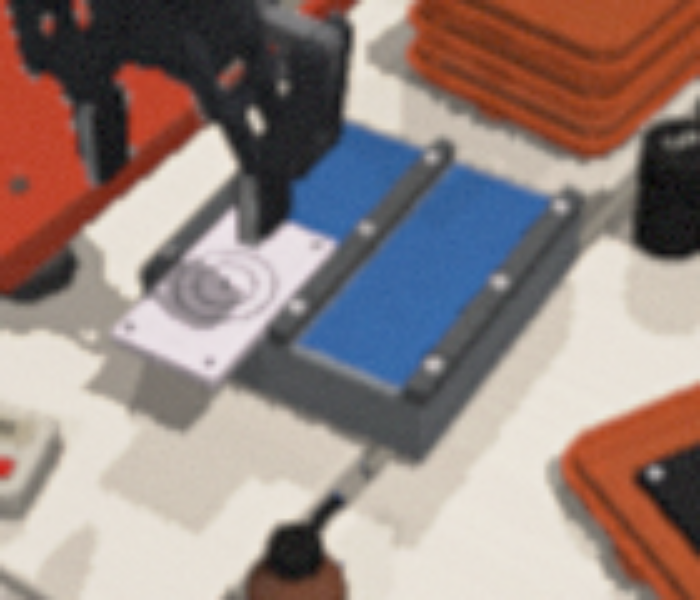

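>>> drive_tool(gripper=[0.27,0.27,0.27,0.27,0.27,0.27,0.27,0.27], offset=[[0,0.02,0],[0,0.02,0],[0,0.014,0],[0,0.006,0],[0,0.003,0],[0,0.0015,0],[0,0,0],[0,0,0]], turn=[0,0,0,0,0,0,0,0])

```text
time_s: 24.37
eef_pos: [443.8, -122.6, 39.1]
ee_rot: [-0.48, 0.481, 0.519, -0.518]
force: [-0.4, -0.2, -0.0]
grip_width: 0.729
```

Run:
```python
from h import *
st()
i,d=ctrl.capture('scene')
save('u',cv2.resize(i[170:270,190:310],None,fx=6,fy=6))
```

```text
t 24.37 s,t,z [ 433.1 -156.3   39.1] yaw x 94.31 tilt [-7.0e-04 -1.0e+00 -1.1e-03] F [-0.4 -0.2 -0. ] w 0.729 q [-0.52  0.44  1.9   0.    0.8  -2.17]
```

View pics/u.png

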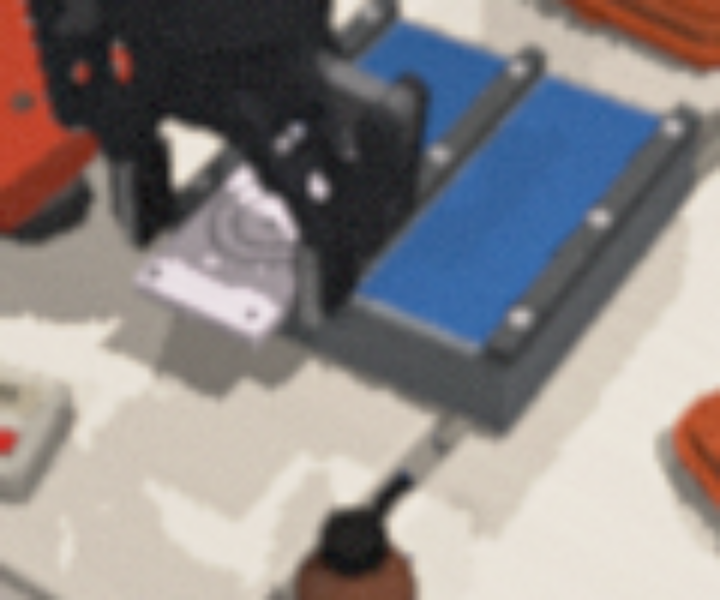

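>>> drive_tool(gripper=[0.6,0.6,0.6,0.6,0.6,0.6,0.6,0.6,0.6,0.6], offset=[[0,0,0],[0,0,0],[0,0,0],[0,0,0],[0,0,0],[0,-0.003,0],[0,-0.006,0],[0,-0.012,0],[0,-0.02,0],[0,-0.025,0]], turn=[0,0,0,0,0,0,0,0,0,0], force=60)

```text
time_s: 25.25
eef_pos: [442.6, -121.8, 104.7]
ee_rot: [0.482, -0.48, -0.518, 0.519]
force: [-0.8, -0.4, 0.0]
grip_width: 0.555
```

Run:
```python
from h import *
i,d=ctrl.capture('scene')
s=st();print(s['eef_pos'])
save('v',cv2.resize(i[150:270,190:330],None,fx=5,fy=5))
```

```text
t 25.3 s,t,z [ 434.2 -156.8  109.6] yaw x 94.33 tilt [-0.0034 -1.     -0.005 ] F [ 3.2 -1.4  3.9] w 0.559 q [-0.52  0.32  1.84 -0.    0.97 -2.17]
[ 444.96811306 -122.99917426  109.60459854]
```

View pics/v.png

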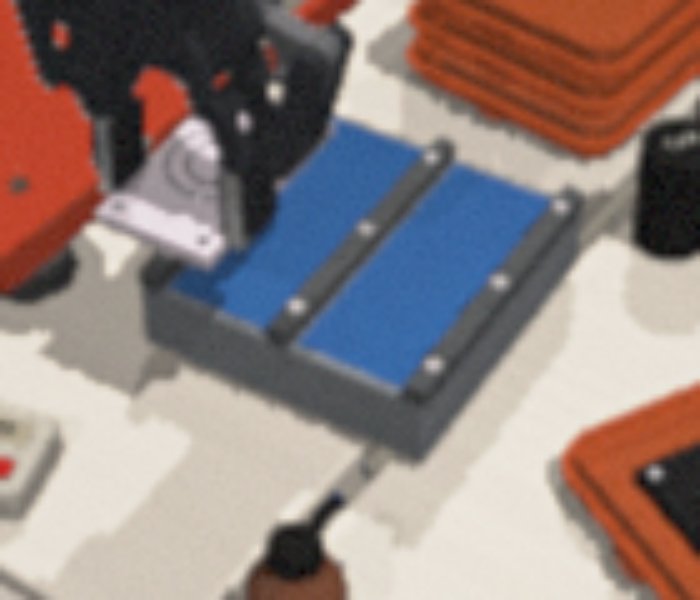

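>>> drive_tool(gripper=[0.6,0.6,0.6,0.6,0.6,0.6,0.6,0.6,0.6,0.6,0.6,0.6,0.6,0.6,0.6,0.6,0.6,0.6,0.6,0.6], offset=[[-0.015,0,-0.0029],[-0.015,0,-0.0029],[-0.015,0,-0.0029],[-0.015,0,-0.0029],[-0.015,0,-0.0029],[-0.015,0,-0.0029],[-0.015,0,-0.0029],[-0.015,0,-0.0029],[-0.015,0,-0.0029],[-0.015,0,-0.0029],[-0.015,0,-0.0029],[-0.015,0,-0.0029],[-0.015,0,-0.0029],[-0.0153,0,-0.0026],[0,0,0],[0,0,0],[0,0,0],[0,0,0],[0,0,0],[0,0,0]], turn=[0,0,0,0,0,0,0,0,0,0,0,0,0,0,6.02,6.02,6.02,6.02,6.02,0])

```text
time_s: 26.97
eef_pos: [498.8, -330.0, 103.1]
ee_rot: [0.6, -0.599, -0.374, 0.375]
force: [0.4, 0.3, -0.7]
grip_width: 0.559
```

>>> drive_tool(gripper=[0.6,0.6,0.6,0.6,0.6], offset=[[0,0.02,0],[0,0.02,0],[0,0.014,0],[0,0.006,0],[0,0,0]], turn=[0,0,0,0,0])

```text
time_s: 27.38
eef_pos: [498.5, -329.0, 42.5]
ee_rot: [0.6, -0.598, -0.376, 0.377]
force: [-0.3, -0.2, -1.2]
grip_width: 0.56
```

Run:
```python
from h import *
i,d=ctrl.capture('scene')
s=st();print(s['eef_pos'])
save('w',cv2.resize(i[180:300,290:410],None,fx=5,fy=5))
```

```text
t 27.43 s,t,z [ 472.4 -366.6   43.9] yaw x 64.28 tilt [ 3.e-04 -1.e+00  1.e-03] F [ 0.2 -0.6 -0.5] w 0.559 q [-0.78  0.67  1.47 -0.    1.01 -1.9 ]
[ 499.08460816 -329.29750161   43.88346596]
```

View pics/w.png

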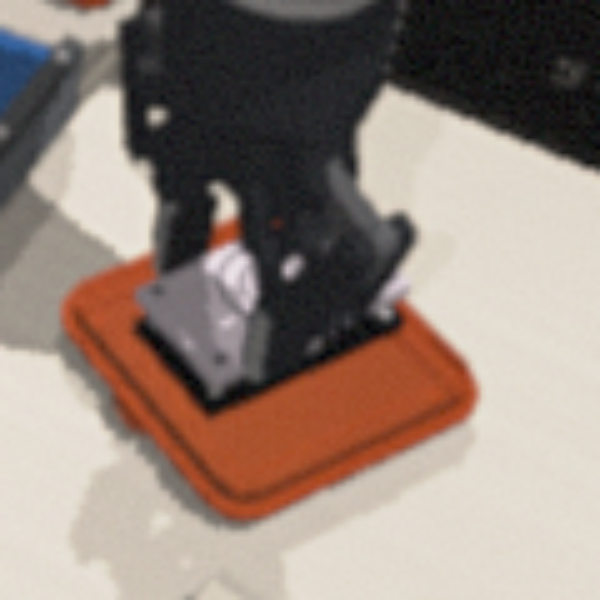

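>>> drive_tool(gripper=[0.6,0.6,0.6,0.6,0.6], offset=[[0.0003,0.005,-0.0006],[0,0.004,0],[0,0.002,0],[0,0,0],[0,0,0]], turn=[0,0,0,0,0])

```text
time_s: 27.85
eef_pos: [500.1, -328.9, 33.6]
ee_rot: [-0.599, 0.599, 0.376, -0.376]
force: [0.5, -1.0, -1.7]
grip_width: 0.561
```

Run:
```python
from h import *
i,d=ctrl.capture('scene')
s=st();print(s['eef_pos'])
save('x',cv2.resize(i[180:300,290:410],None,fx=5,fy=5))
```

```text
t 27.9 s,t,z [ 473.4 -366.4   33.7] yaw x 64.22 tilt [-1.e-04 -1.e+00 -4.e-04] F [-0.4  0.3 -1.2] w 0.561 q [-0.78  0.68  1.47  0.    0.98 -1.9 ]
[ 500.1374962  -328.97658491   33.65055081]
```

View pics/x.png

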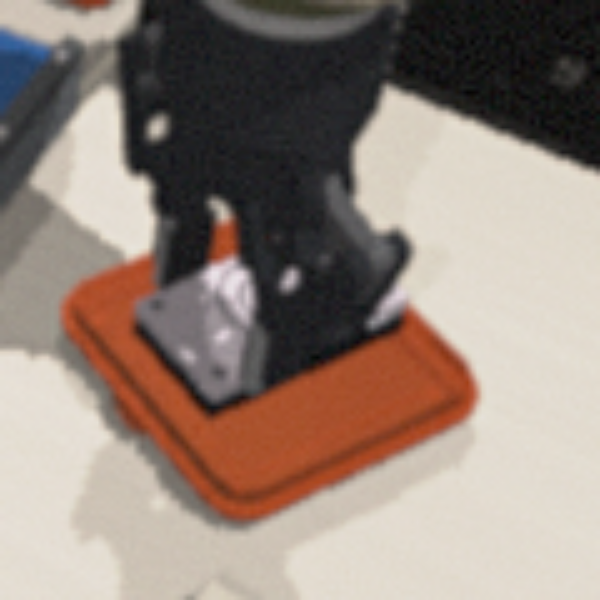

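Silver hovers aligned about 3 mm above the black; lower gently.

>>> drive_tool(gripper=[0.6,0.6,0.6,0.6], offset=[[0,0.0012,0],[0,0.0012,0],[0,0,0],[0,0,0]], turn=[0,0,0,0])

```text
time_s: 28.23
eef_pos: [500.1, -329.0, 31.1]
ee_rot: [-0.599, 0.599, 0.376, -0.376]
force: [0.7, 0.4, -0.5]
grip_width: 0.557
```

>>> drive_tool(gripper=[0.6,0.6,0.6], offset=[[0,0.0007,0],[0,0,0],[0,0,0]], turn=[0,0,0])

```text
time_s: 28.48
eef_pos: [500.2, -329.0, 30.9]
ee_rot: [-0.599, 0.599, 0.376, -0.376]
force: [-1.5, 1.1, 4.7]
grip_width: 0.558
```

>>> drive_tool(gripper=[0.4,0.34,0.3,0.27,0.27,0.27,0.27,0.27,0.27,0.27,0.27,0.27,0.27,0.27,0.27], offset=[[0,0,0],[0,0,0],[0,0,0],[0,0,0],[0,-0.01,0],[0,-0.03,0],[0,-0.04,0],[0.025,0,0.005],[0.025,0,0.005],[0.025,0,0.005],[0.025,0,0.005],[0.025,0,0.005],[0.025,0,0.005],[0.025,0,0.005],[0,0,0]], turn=[0,0,0,0,0,0,0,0,0,0,0,0,0,0,0])

```text
time_s: 29.73
eef_pos: [545.3, -152.3, 111.1]
ee_rot: [0.598, -0.598, -0.377, 0.377]
force: [0.5, 0.7, 0.2]
grip_width: 0.731
```

Run:
```python
from meas import *
s=st();print(s['eef_pos'])
o=[]
for n in ['top','scene']:
    i,d=ctrl.capture(n);np.savez('p3_'+n,img=i,d=d)
    print(n,meas(n,i,'silver',39.5),boxfit(n,i))
    for z in ([31.5,39.5]):
        I,X,Y=rectify(n,i,z,440,610,-430,-260,0.4)
        M=cv2.getRotationMatrix2D((I.shape[1]/2,I.shape[0]/2),25.8,1)
        o.append(cv2.resize(cv2.warpAffine(I,M,(I.shape[1],I.shape[0])),(400,400)))
save('y',np.hstack([o[1],o[3]]))
save('y2',cv2.resize(i[180:300,290:410],None,fx=5,fy=5,interpolation=cv2.INTER_CUBIC))
```

```text
t 29.73 s,t,z [ 532.1 -193.7  111.1] yaw x 64.42 tilt [ 9.e-04 -1.e+00 -1.e-04] F [0.5 0.7 0.2] w 0.731 q [-0.48  0.52  1.52  0.    1.1  -1.6 ]
[ 545.34999011 -152.33709295  111.08815663]
top ((527.2008056640625, -339.3830261230469), (52.21644592285156, 107.02095031738281), 65.08818054199219) (array([ 521.6, -336.6,  -25.7,  117.7,  119.5]), np.float64(0.41368044920878))
scene ((526.1135864257812, -343.6678771972656), (59.176063537597656, 105.61018371582031), 68.26318359375) (array([ 521.3, -341.7,  -25.7,  117.1,  116.9]), np.float64(0.3884999306807154))
```

View pics/y.png

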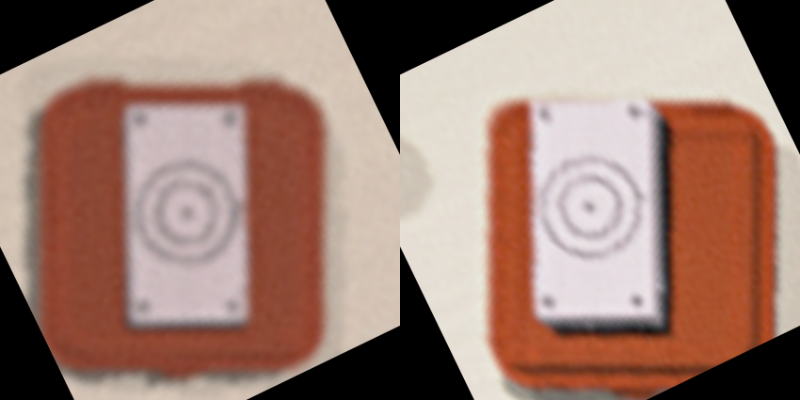

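View pics/y2.png

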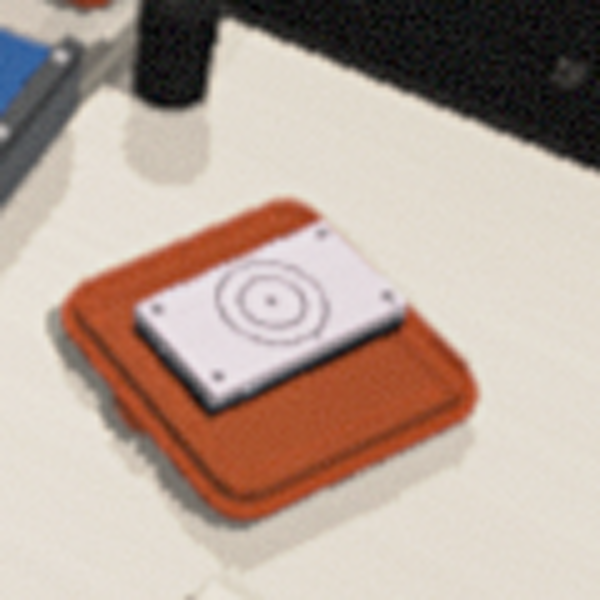

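Run:
```python
from h import *
t=np.radians(-25.75); ex=np.array([np.cos(t),np.sin(t)]); ey=np.array([-np.sin(t),np.cos(t)])
for n,c0 in [('top',(521.5,-337)),('scene',(520.4,-341.8))]:
  for f,z,col in [('p2',31.5,'b'),('p3',39.5,'s')]:
    img=np.load('%s_%s.npz'%(f,n))['img']
    I,X,Y=rectify(n,img,z,440,610,-430,-260,0.25)
    U=(X-c0[0])*ex[0]+(Y-c0[1])*ex[1]; W=(X-c0[0])*ey[0]+(Y-c0[1])*ey[1]
    h=cv2.cvtColor(I,cv2.COLOR_RGB2HSV).astype(float)
    # edge positions: profile of G channel vs. side
    g=I[...,1].astype(float); res={}
    def prof(A,B,lo,hi,bl,bh):
        k=(B>bl)&(B<bh); b=np.arange(lo,hi,0.5); v=np.array([g[k&(np.abs(A-x)<0.4)].mean() for x in b]); v=cv2.GaussianBlur(v[None],(0,0),1.5)[0]
        d=np.gradient(v); return b,d
    sg=1 if col=='s' else -1
    out=[]
    for A,B,half,seg in [(U,W,46,[(-20,-8),(8,20)]),(W,U,25,[(-38,-12),(12,38)])]:
        for side in (-1,1):
            for bl,bh in seg:
                b,d=prof(A,B,side*half-6,side*half+6,bl,bh); q=d*sg*(-side); j=np.argmax(q); out.append(b[j])
    u=np.array(out[:4]); w=np.array(out[4:])
    print(n,col,'u edges',u,'w edges',w,'centre',u.mean(),w.mean(),'yaw deg',np.degrees(np.diff(w.reshape(2,2),axis=1).mean()/50).round(2))
```

```text
top b u edges [-47.  -46.5  48.   48. ] w edges [-26.  -25.5  25.   25. ] centre 0.625 -0.375 yaw deg 0.29
top s u edges [-45.5 -46.   47.5  47.5] w edges [-26. -25.  25.  26.] centre 0.875 0.0 yaw deg 1.15
scene b u edges [-47.5 -46.5  50.   50.5] w edges [-26.  -25.5  27.5  26.5] centre 1.625 0.625 yaw deg -0.29
scene s u edges [-44.5 -44.5  41.5  46. ] w edges [-27.  -26.   27.5  28. ] centre -0.375 0.625 yaw deg 0.86
```

Run:
```python
from h import *
for q in ['brown_bottle','black_can','white_bottle','amber_box','silver_plate_mid']:
    for n in ['top','scene']:
        if q in('brown_bottle','silver_plate_mid') and n=='top': ctrl.capture('top')
        print(q,n,[(round(x['score'],2),towo(n,x['centre'])[:3].round(1).tolist()) for x in ctrl.pinpoint(n,q)[:1]])
print(ctrl.finish_job())
```

```text
brown_bottle top [(0.44, [368.0, -225.2, -3.6])]
brown_bottle scene [(0.57, [367.2, -227.6, -0.8])]
black_can top []
black_can scene [(0.91, [643.2, -228.9, -1.2])]
white_bottle top []
white_bottle scene [(0.56, [375.2, 91.9, 1.5])]
amber_box top [(0.71, [521.1, -337.6, -1.9])]
amber_box scene [(0.62, [520.8, -340.9, 1.9])]
silver_plate_mid top [(0.96, [526.7, -339.5, 36.3])]
silver_plate_mid scene [(0.91, [519.9, -341.9, 37.8])]
the job is handed in; nothing more can be done
None
```

The black plate is on the amber box and the silver plate is stacked on it. The job is handed in after about 30 s of the 70 s allowed.

I pushed each plate about 38 mm out over the front edge from behind, gripped the overhanging end, and set it down until I felt light contact (about 5 N). The black plate first landed about 3 mm and 1.5° off, so I gripped it again at its middle and corrected it before stacking the silver.

**Last checks**
- **Black on box:** the black plate sits within about 1 mm of the box outline's centre and within about 0.5° of square with it. The box outline has not moved. The two cameras disagree by about 4 mm in y on absolute position, so I took the mean for centring.
- **Silver on black:** centres agree within about 0.5 mm in the top view and the yaw differs by about 1°. The scene camera's reading was less reliable: one edge blended into the background, which put its centre about 2 mm off.
- **Other objects:** the brown bottle, black can and white bottle read the same as at the start, within the detector's accuracy. The top view missed the can and the white bottle, so those two were checked only from the scene camera.
- **Robot:** the gripper was open and clear, about 110 mm above the worktop.

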